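# Clear the scrap and rack the roller sleeves on the bent drying rail

### The job

Clear the two wooden offcuts that lie in front of the drying rail into the grey scrap box. Slide the orange keeper gate fully open, then thread every roller sleeve lying on the bench onto the bent rail, taking each one round the bend until it hangs wholly on the straight far leg; when all are there, slide the gate fully shut again. Do not disturb the tea glass or the ink bottle.

Things in the scene. Friction and masses are not known exactly. Their poses are not given: they have to be found in the camera images.
- rail: fixed drying rail, grey foot 8 mm thick. Origin on the table below the rod's free end (mouth). Level steel rod 10 mm thick, axis 100 mm above the table: 40 mm straight along rail +x, a quarter bend of 65 mm radius (centre x 40, y -65 mm), then the straight far leg along -y at x 105, y -65 to -210 mm. Held only by a post, 20 mm thick, 112 mm tall, at x 105, y -230; else free all round
- rail_mouth (a point): the free end of the rod, on its axis; axes as the rail's (x points into the rail along the lead-in)
- bend_start (a point): on the rod's axis where the straight lead-in ends and the bend begins
- bend_end (a point): on the rod's axis where the bend ends and the straight far leg begins
- leg_stop (a point): on the rod's axis at the face of the brass stop collar (30 mm diameter), the far end of the 145 mm leg; axes as the rail's
- keeper (a joint): position of the keeper gate in m: 0 = shut, 14 to 26 mm in front of the mouth and blocking it; 0.085 = fully open, slid aside along the rail's +y to the end of its track. Stays where it is left (friction about 1.5 N)
- keeper_grip (a point): centre of the gate's orange head, a block 12 mm (rail x) by 34 mm (rail y) by 42 mm tall, 112 mm above the table (its top at 133 mm), 20 mm before the mouth (rail x -20 mm); moves with the gate along rail y. It can be taken from above across its 34 mm width. Below it a stem 24 mm wide goes down to the track, which with its foot is 36 mm wide and reaches rail y -35 to 120 mm
- sleeve_blue: blue roller sleeve, a round tube with pale core: outer diameter 40 mm, length 30 mm, bore 24 mm right through, about 60 g. Origin at its centre, x along the bore. It lies on its side on the table (centre 20 mm above it) and rolls when pushed. Hanging free on the rod its centre is 7 mm below the rod's axis. May be absent
- sleeve_red: red roller sleeve, same sizes and axes as the blue one. May be absent
- sleeve_green: green roller sleeve, same sizes and axes as the blue one. May be absent
- ink_bottle: brown ink bottle with a pale cap, 46 x 47 x 85 mm, standing loose on the table at the back left, origin under its centre, to be left alone
- tea_glass: clear tea glass, 63 mm wide, 88 mm tall, standing loose behind the rail, origin under its centre, to be left alone
- offcut_pale: pale wooden offcut, a block 32 mm (its x) by 75 mm (its y) by 18 mm tall, loose, lying on the table in front of the rail at the right. Origin under its centre
- offcut_dark: dark red wooden offcut, a block 28 mm (its x) by 90 mm (its y) by 12 mm tall, loose, lying in front of the rail near the pale one. Origin under its centre
- scrap_box: fixed grey open scrap box at the left: 150 mm (x) by 130 mm (y) by 50 mm tall outside, walls 5 mm, floor 9 mm thick. Origin on the table under its centre

How it is judged (in metres and radians):
On the way, in this order (a step that is already met when the one before it is completed fails the run):
1. the keeper gate is fully open (value of joint keeper above 0.073 m), for 0.2 s.
2. every sleeve hangs on the far leg (x of sleeve_blue in the frame of rail between 0.091 and 0.119 m and y of sleeve_blue in the frame of rail between -0.215 and -0.077 m and z of sleeve_blue in the frame of rail between 0.084 and 0.108 m and x of sleeve_red in the frame of rail between 0.091 and 0.119 m and y of sleeve_red in the frame of rail between -0.215 and -0.077 m and z of sleeve_red in the frame of rail between 0.084 and 0.108 m and x of sleeve_green in the frame of rail between 0.091 and 0.119 m and y of sleeve_green in the frame of rail between -0.215 and -0.077 m and z of sleeve_green in the frame of rail between 0.084 and 0.108 m), for 0.3 s.
At the end, for the whole second after the job is handed in: Every sleeve present hangs at rest on the straight far leg, centre 12 mm or more past the bend's end, within 14 mm sideways of the rod's axis, at most 16 mm below or 8 mm above it; the gate is within 12 mm of shut; both offcuts rest in the scrap box, origin inside its walls, below 40 mm (all of step 2 and x of offcut_pale in the frame of scrap_box between -0.07 and 0.07 m and y of offcut_pale in the frame of scrap_box between -0.06 and 0.06 m and z of each of offcut_pale, offcut_dark in the frame of scrap_box below 0.04 m and linear speed of each of offcut_pale, offcut_dark, sleeve_blue, sleeve_red, sleeve_green below 0.03 m/s and x of offcut_dark in the frame of scrap_box between -0.07 and 0.07 m and y of offcut_dark in the frame of scrap_box between -0.06 and 0.06 m and value of joint keeper below 0.012 m); the robot touches nothing.
It fails at once if the tea glass is moved more than 25 mm or tipped (distance of tea_glass from where it was at the start of the episode above 0.025 m or angle between tea_glass's own z axis and vertical above 0.5 rad).
It fails at once if the ink bottle is moved more than 25 mm or tipped (distance of ink_bottle from where it was at the start of the episode above 0.025 m or angle between ink_bottle's own z axis and vertical above 0.5 rad).
Of sleeve_blue, sleeve_red, sleeve_green only 2 to 3 are there at a start; the rules pass over those that are not, and their reading is None.
At some moment in a run one of offcut_pale, offcut_dark may be knocked a few centimetres aside while the robot is not near it.
It also fails if it takes over 210 s, if anything falls off the work surface, if the arm or the gripper's body presses on something with over 40 N, if the wrist force passes 120 N, or if a joint passes its speed limit or range.

### The arm

A 6-joint arm with a two-finger parallel gripper is mounted at the origin on a cart in front of the work surface, level with it; the furniture and walls round the work are solid. World frame = base frame: x ahead of the robot, y to its left, z up, the work surface at z = 0. Lengths are in mm, angles in rad, forces in N, time in s.
With the tool pointing down it reaches from about 275 to 1000 mm from the base axis. Payload 8.4 kg.
Tool frame: the origin (TCP) lies at the centre of the arm's flange, where the gripper is bolted on; the fingertips stand 173 mm ahead of it and the grasp point (between the pads) lies 155 mm ahead of it (tcp_to_tips is the distance from the TCP to the fingertips, in mm); z points along the fingers, x is the direction in which the jaws open and shut, and the axes are right-handed (so a half turn about z gives the same grasp; the last joint's range is limited). The gripper opens to 85 mm and grips with 20 to 120 N. Pads are 22 mm wide; open, the fingers measure 114 mm over their backs; the gripper's body (76 mm by 85 mm) begins 54 mm behind the grasp point. The pads swing forward as they close: fully open they stand 13 mm farther back than shut.
Start: joints at [-1.202, 0.353, 1.633, -0, 1.155, -0.002], TCP at [226.475, -582.528, 404.681] pointing down, gripper open.
Joint ranges: [-2.63, 2.63], [-0.92, 2.1], [0.06, 2.66], [-1.3, 4.44], [0, 2.69], [-3.02, 3.02]. Speed limits (rad/s): [2.22, 2.22, 2.79, 3.14, 3.14, 3.14].

### API

Orientations are given as [roll, pitch, yaw] about the fixed x, y, z axes, in that order (R = Rz(yaw) Ry(pitch) Rx(roll)).
In Python, from rig import sense, grab_frame, camera_info, sign_off, tcp_to_tips gives the robot as it stands.
- The arm moves only by the shell command python3 -m creep 'ROWS' [FORCE]. ROWS is text: rows parted by semicolons, each of 5 numbers parted by spaces: the opening in per cent of the stroke, from 0 (shut) to 100 (fully open), then the shift along the tool's x, y, z in cm, then the turn about the tool's z in degrees. In form: fingers tx ty tz roll; .... A call has 1 to 20 rows; each row is the pose to reach, as a shift and turn from the pose measured when the call began, along the tool's axes at that moment; what a row does not reach only later rows make up. A row lasts 1/10 s, in which the tool goes at most 50 mm and 8.59 degrees, less where a joint would pass 70% of its speed; a pose out of reach is approached as far as the arm can. A call with a gripper value outside its range is refused whole. The fingers move at their own pace and stop on an object; FORCE is the grip in N (left out, the last holds). Time passes only in rows, so rows that repeat a pose let the fingers close. It gives the time, the measured TCP pose, the force and the opening at its end, in the units of the state.
- sense(): the state, without advancing time (a new reading comes with each control period).
- grab_frame(name): name is "scene" or "top" or "wrist"; returns (picture, depth): 400x640x3 uint8, blue, green, red; 400x640 float32, mm along the optical axis (not along the pixel's ray), 0 where there is no reading.
- camera_info(name): a dict with "vertical_fov" (degrees; the focal length in pixels is half the picture's height over the tangent of half this angle, whatever the lens; pixels are square), "cx", "cy" (the principal point, pixels), "D" ([k1, k2, p1, p2, k3] as OpenCV has them; the pictures are not rectified), "world_to_cam" (4x4, takes a point from world to camera coordinates). Camera axes: x right, y down, z forward; pixel columns grow to the right and rows downward; lengths in mm; the calibration is good to about 2 mm. A picture is of the moment at which its call begins: read the wrist's pose just before it. camera_info takes no time and is no camera call; for the wrist camera it gives the pose at the moment of the call.
- sign_off(): hands the job in, once; it reports no verdict.
The state is a dict: "clock": time; "qpos": joint angles; "qvel": joint speeds; "joint_efforts": joint torques, N m; "eef_pos": TCP position; "tcp_rot": TCP orientation; "contact_force": force on the tool from outside, world axes, zero at the start; "wrist_torque": the same for the moment, N m; "opening": opening from 0.0 (shut) to 1.0 (fully open).
Only numpy, scipy, OpenCV 4.12 (cv2) and the standard library are available. Lean on these libraries where they do the work, as an engineer would, in place of code of your own. Each camera call takes 0.05 s, during which the arm holds its last target.

## Working session

There is one attempt and no reset: what is moved stays moved. The work goes in short steps, Python scripts to look and compute and a shell command to move; the robot and the scene stay as the last step left them, time stands still between calls to the robot, and variables do not carry over. Pictures are saved under pics/ and viewed, and the job is handed in when it is done.

```bash
mkdir -p pics; ls -la
cat > h.py <<'E'
import numpy as np, cv2
from rig import sense, grab_frame, camera_info
def cam(name):
    c=camera_info(name); f=200/np.tan(np.radians(c["vertical_fov"])/2)
    K=np.array([[f,0,c["cx"]],[0,f,c["cy"]],[0,0,1]]); return K,np.array(c["D"],float),np.array(c["world_to_cam"],float)
def ray(name,u,v):
    K,D,T=cam(name); p=cv2.undistortPoints(np.array([[[u,v]]],float),K,D)[0,0]
    R=T[:3,:3]; o=-R.T@T[:3,3]; d=R.T@np.array([p[0],p[1],1]); return o,d
def atz(name,u,v,z):
    o,d=ray(name,u,v); return o+d*(z-o[2])/d[2]
def atd(name,u,v,dep):
    o,d=ray(name,u,v); return o+d*dep
def proj(name,P):
    K,D,T=cam(name); P=np.atleast_2d(np.array(P,float)); return cv2.projectPoints(P,cv2.Rodrigues(T[:3,:3])[0],T[:3,3],K,D)[0][:,0]
def cloud(name,dep):
    K,D,T=cam(name); v,u=np.mgrid[0:400,0:640]
    p=cv2.undistortPoints(np.stack([u,v],-1).reshape(-1,1,2).astype(float),K,D)[:,0]
    X=np.c_[p,np.ones(len(p))]*dep.reshape(-1,1); R=T[:3,:3]
    W=(X-T[:3,3])@R; W[dep.reshape(-1)<=0]=np.nan
    return W.reshape(400,640,3)
E
python3 - <<'E'
from h import *
print(sense())
for n in ["scene","top","wrist"]:
    im,d=grab_frame(n); cv2.imwrite(f"pics/{n}0.png",im); np.save(f"pics/{n}0.npy",d)
    K,D,T=cam(n); print(n,K[0,0],D,-T[:3,:3].T@T[:3,3])
np.save("pics/w2c.npy",cam("wrist")[2])
E
```

```text
total 12
drwxr-xr-x  3 agent agent 4096 Dec  7 16:23 .
drwxr-xr-x 23 root  root  4096 Dec  7 16:23 ..
drwxr-xr-x  2 agent agent 4096 Dec  7 16:23 pics
{'clock': 0.0, 'qpos': array([-1.20239314e+00,  3.53650716e-01,  1.63414782e+00,  5.00668200e-06,
        1.15520733e+00, -2.38493744e-03]), 'qvel': array([-1.13575491e-03,  7.03585588e-05,  9.39755375e-04, -1.57473512e-03,
       -5.86435514e-04, -8.17377941e-04]), 'joint_efforts': array([-3.39101352e-03, -6.05255055e+01, -3.42080283e+01, -3.07261771e-04,
        9.61488462e-03, -7.41623808e-06]), 'eef_pos': array([ 226.39117826, -582.29685348,  403.95405359]), 'tcp_rot': array([-3.14158471e+00,  1.41319916e-03, -1.20001022e+00]), 'contact_force': array([-0.08064336, -0.2434709 , -0.24377264]), 'wrist_torque': array([ 0.05283497,  0.00093933, -0.01023184]), 'opening': 0.9984356878214382}
scene 459.0083365126518 [-0.1228059  0.         0.         0.         0.       ] [-237.23522274  614.75134412  850.11591159]
top 387.4906786752578 [-0.08579474  0.          0.          0.          0.        ] [ 488.89393493  111.55315571 1325.24061145]
wrist 312.9790288948433 [-0.00450783  0.          0.          0.          0.        ] [ 290.0388362  -556.49256512  373.15783528]
```

View pics/scene0.png

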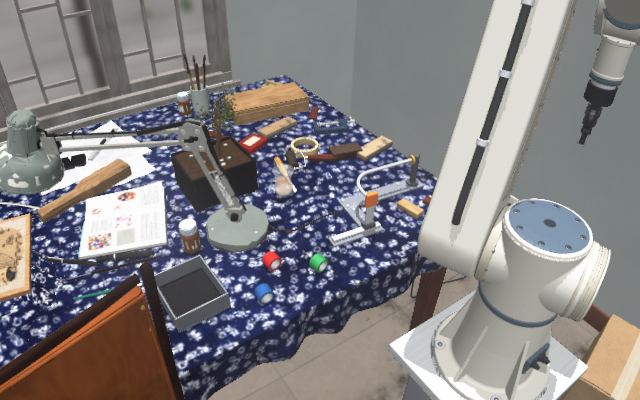

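View pics/top0.png

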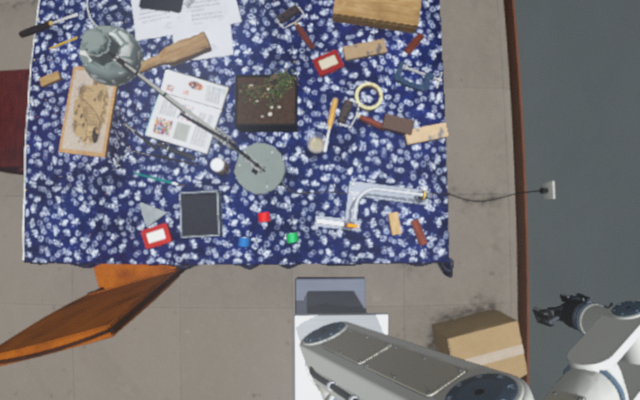

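View pics/wrist0.png

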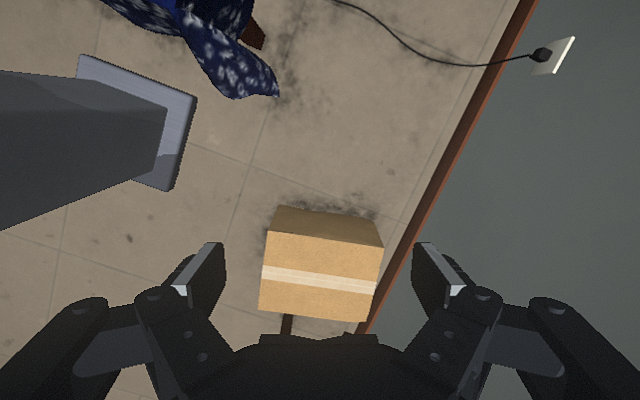

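Run:
```python
from h import *
im=cv2.imread("pics/top0.png"); d=np.load("pics/top0.npy")
c=im[130:270,180:450]; cv2.imwrite("pics/topz.png",cv2.resize(c,None,fx=2.96,fy=2.96,interpolation=cv2.INTER_CUBIC))
im2=cv2.imread("pics/scene0.png"); c=im2[120:340,150:450]; cv2.imwrite("pics/scenez.png",cv2.resize(c,None,fx=2.66,fy=2.66,interpolation=cv2.INTER_CUBIC))
W=cloud("top",d); np.save("pics/topW.npy",W)
for n,(u,v) in dict(red=(264,217),blue=(244,242),green=(292,238),boxfl=(200,214),ink=(217,165),lamp=(260,168),pale=(395,223),dark=(418,232),mouth=(357,220),post=(424,195),head=(351,226),glass=(316,145),lamparm=(180,100),table=(330,190)).items(): print(n,W[v,u].round(0))
# colour blobs
hsv=cv2.cvtColor(im,cv2.COLOR_BGR2HSV)
for n,(lo,hi) in dict(red=((0,150,100),(6,255,255)),green=((50,150,60),(75,255,255)),blue=((100,150,120),(112,255,255)),orange=((8,150,150),(20,255,255))).items():
    m=cv2.inRange(hsv,lo,hi); k,l,s,ce=cv2.connectedComponentsWithStats(m)
    for i in range(1,k):
        if s[i,4]>25:
            print(n,s[i],ce[i].round(1),np.nanmedian(W[l==i],0).round(0), np.nanmax(W[l==i][:,2]))
```

```text
red [482. 256.  39.]
blue [400. 322.  39.]
green [413. 164.  39.]
boxfl [492. 478.   8.]
ink [650. 404.  84.]
lamp [639. 264.  91.]
pale [ 460. -185.   17.]
dark [ 429. -264.   14.]
mouth [471. -57.   2.]
post [ 550. -257.  115.]
head [454. -22. 131.]
glass [720.  84.  51.]
lamparm [889. 556.   8.]
table [573.  35.   4.]
red [143 225  28  23 168] [157.1 236.2] [415. 617.  21.] 27.09509522852653
green [287 233  11  10  84] [291.9 237.9] [413. 164.  36.] 45.79683681085732
blue [238 238  12  10 100] [243.3 242.3] [399. 325.  35.] 45.91208657263543
orange [  95  264   80   26 1094] [124.3 273.5] [ 245.  904. -310.] -156.70559333625164
orange [  0 328 104  32 637] [ 48.8 344.1] [169. 746. 395.] 405.72759449936837
orange [ 77 334  35  12  84] [ 97.5 338.6] [190. 618. 395.] 412.49310679298725
```

View pics/topz.png

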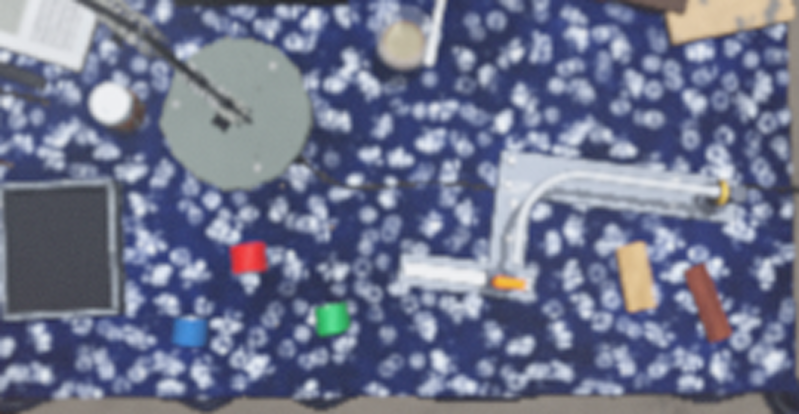

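View pics/scenez.png

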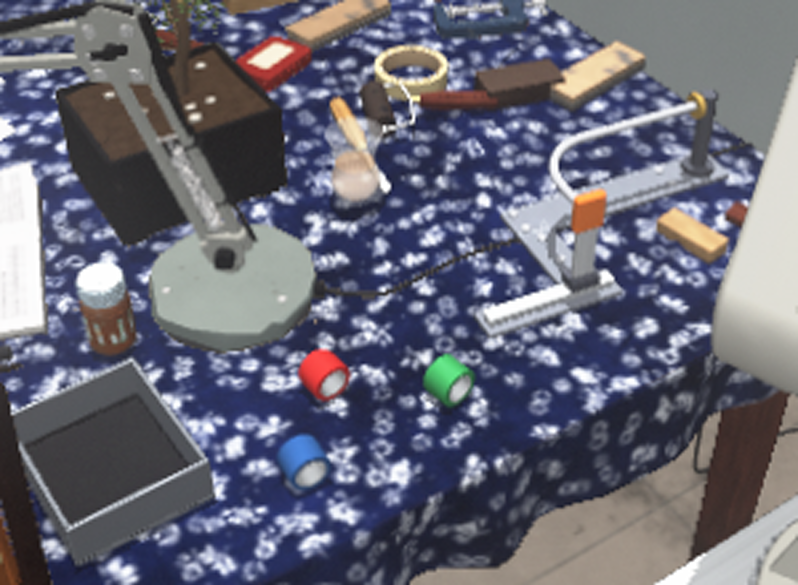

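```bash
cat >> h.py <<'E'
from scipy.spatial.transform import Rotation as Rn
def toolR(s): return Rn.from_euler('xyz',s["tcp_rot"]).as_matrix()
def go(P,yaw=None,grasp=True,s=None,q=False):
    """cm shift/deg roll for grasp point (or TCP) to world P"""
    s=s or sense(); R=toolR(s); P=np.array(P,float)
    if grasp: P=P+np.array([0,0,155.])
    t=R.T@(P-s["eef_pos"])/10
    r=0 if yaw is None else -np.degrees((yaw-s["tcp_rot"][2]+np.pi)%(2*np.pi)-np.pi)
    out="%.2f %.2f %.2f %.1f"%(*t,r)
    if not q: print(out)
    return out
def st():
    s=sense(); print("t%.1f"%s["clock"],"grasp",(s["eef_pos"]+155*toolR(s)[:,2]).round(1),"rot",s["tcp_rot"].round(3),"F",s["contact_force"].round(1),"op%.3f"%s["opening"],"q",s["qpos"].round(2))
E
python3 - <<'E'
from h import *
st(); s=sense(); K,D,T=cam("wrist"); R=toolR(s)
print("cam in tool",R.T@((-T[:3,:3].T@T[:3,3])-s["eef_pos"])); print((T[:3,:3]@R).round(3))
go([430,-120,325],0)
E
```

```text
t0.1 grasp [ 226.4 -582.2  249.1] rot [-3.142e+00  1.000e-03 -1.200e+00] F [ 0.4 -0.7  0.6] op0.997 q [-1.2   0.35  1.63  0.    1.16 -0.  ]
cam in tool [ -1.031846   -68.65300157  30.96672268]
[[ 1.     0.    -0.001]
 [-0.001  0.962 -0.271]
 [ 0.001  0.271  0.962]]
-35.72 -35.73 -7.55 -68.8
```

Run:
```python
from h import *
go([480,-90,305],0)
```

```text
-36.71 -41.48 -5.55 -68.8
```

```bash
python3 -m creep '100 -36.7 -41.5 -5.5 -68.8;100 -36.7 -41.5 -5.5 -68.8;100 -36.7 -41.5 -5.5 -68.8;100 -36.7 -41.5 -5.5 -68.8;100 -36.7 -41.5 -5.5 -68.8;100 -36.7 -41.5 -5.5 -68.8;100 -36.7 -41.5 -5.5 -68.8;100 -36.7 -41.5 -5.5 -68.8;100 -36.7 -41.5 -5.5 -68.8;100 -36.7 -41.5 -5.5 -68.8;100 -36.7 -41.5 -5.5 -68.8;100 -36.7 -41.5 -5.5 -68.8;100 -36.7 -41.5 -5.5 -68.8;100 -36.7 -41.5 -5.5 -68.8;100 -36.7 -41.5 -5.5 -68.8;100 -36.7 -41.5 -5.5 -68.8;100 -36.7 -41.5 -5.5 -68.8'
python3 - <<'E'
from h import *
st()
im,d=grab_frame("wrist"); cv2.imwrite("pics/w1.png",im); W=cloud("wrist",d); np.save("pics/w1W.npy",W); st()
E
```

```text
clock: 1.85
eef_pos: [479.9, -90.9, 459.5]
tcp_rot: [-3.141, 0.001, -0.001]
contact_force: [0.0, -0.4, 0.8]
opening: 0.998
t1.9 grasp [479.8 -90.7 304.5] rot [-3.141e+00  1.000e-03 -1.000e-03] F [ 0.  -0.4  0.8] op0.998 q [-0.19  0.08  1.85  0.    1.21 -0.19]
t1.9 grasp [479.9 -90.6 304.5] rot [-3.141e+00  0.000e+00 -1.000e-03] F [-1.1  0.5 -0.7] op0.996 q [-0.19  0.08  1.85  0.    1.21 -0.19]
```

View pics/w1.png

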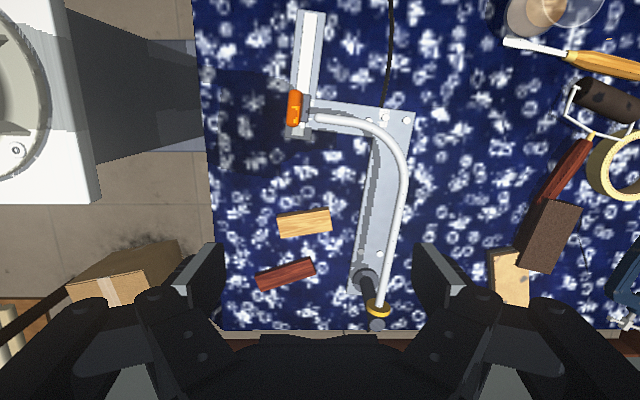

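Run:
```python
from h import *
im=cv2.imread("pics/w1.png"); W=np.load("pics/w1W.npy")
Z=W[...,2]
def stats(name,box,zlo,zhi):
    u0,v0,u1,v1=box; p=W[v0:v1,u0:u1].reshape(-1,3); p=p[(p[:,2]>zlo)&(p[:,2]<zhi)]
    r=cv2.minAreaRect(p[:,:2].astype(np.float32)); c=p.mean(0); u,s,vt=np.linalg.svd(p[:,:2]-c[:2],full_matrices=False)
    print(name,len(p),"mean",c.round(1),"rect",np.round(r[0],1),np.round(r[1],1),"long dir yaw",np.arctan2(vt[0,1],vt[0,0]).round(3)); return p
stats("pale",(265,195,345,250),13,25)
stats("dark",(240,245,330,300),8,20)
stats("head",(270,75,318,140),126,140)
pl=stats("leg",(360,190,420,300),95,115)
pr=stats("lead",(318,105,350,135),95,115)
print("table z",np.nanmedian(Z[180:240,220:260]))
# fit whole rod
from scipy.optimize import least_squares
p=W[100:305,316:415].reshape(-1,3); p=p[(p[:,2]>96)&(p[:,2]<112)]; print(len(p),np.median(p[:,2]))
L=40;Rb=65
s=np.linspace(0,1,400)
xs=np.r_[np.c_[np.linspace(0,40,80),np.zeros(80)],np.c_[40+65*np.sin(s*np.pi/2),-65+65*np.cos(s*np.pi/2)],np.c_[np.full(280,105),np.linspace(-65,-208,280)]]
from scipy.spatial import cKDTree
t=cKDTree(xs)
def f(a):
    c,sn=np.cos(a[2]),np.sin(a[2]); q=(p[:,:2]-a[:2])@np.array([[c,-sn],[sn,c]]); 
    return t.query(q)[0]
best=None
r=least_squares(f,[460,-50,-0.12],loss="soft_l1"); print(r.x,r.cost,np.sqrt(np.mean(f(r.x)**2)))
a=r.x;c,sn=np.cos(a[2]),np.sin(a[2])
M=np.array([[c,-sn],[sn,c]])
P=np.c_[xs@M.T+a[:2],np.full(len(xs),100.)]
# overlay
from h import *
for q in proj("wrist",P)[::10]: cv2.circle(im,tuple(int(x) for x in q.round()),1,(0,0,255),-1)
for q in proj("wrist",[[*(M@np.array([-20,0])+a[:2]),133]]): cv2.circle(im,tuple(int(x) for x in q.round()),2,(255,0,255),-1)
cv2.imwrite("pics/w1o.png",cv2.resize(im[80:330,200:440],None,fx=2.4,fy=2.4))
im=cv2.imread("pics/top0.png")
for q in proj("top",P)[::10]: cv2.circle(im,tuple(int(x) for x in q.round()),0,(0,0,255),-1)
cv2.imwrite("pics/topo.png",cv2.resize(im[150:270,300:450],None,fx=4,fy=4))
```

```text
pale 1181 mean [ 460.6 -181.1   17.8] rect [ 460.4 -182. ] [74.9 32.5] long dir yaw -2.974
dark 1051 mean [ 430.3 -265.7   11.8] rect [ 429.8 -266.9] [90.3 29. ] long dir yaw -2.801
head 480 mean [457.3 -23.9 131.8] rect [457. -24.] [33.6 12.1] long dir yaw -1.7
leg 1008 mean [ 562.3 -173.7  103.8] rect [ 562.6 -178.1] [138.9  10.2] long dir yaw -1.702
lead 323 mean [495.2 -35.3 103.7] rect [495.4 -35.5] [10.  33.1] long dir yaw -0.14
table z 0.15594366339636132
2383 104.03382117826119
[ 4.75457895e+02 -3.24232946e+01 -1.36646916e-01] 4266.513652865411 3.0084944469605945
```

View pics/w1o.png

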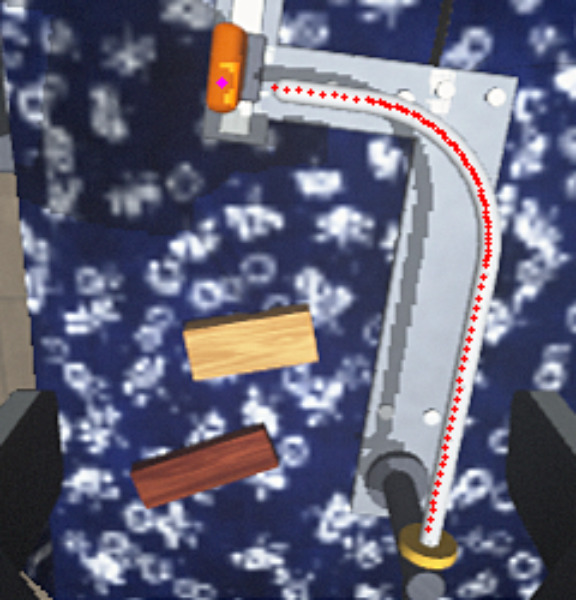

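View pics/topo.png

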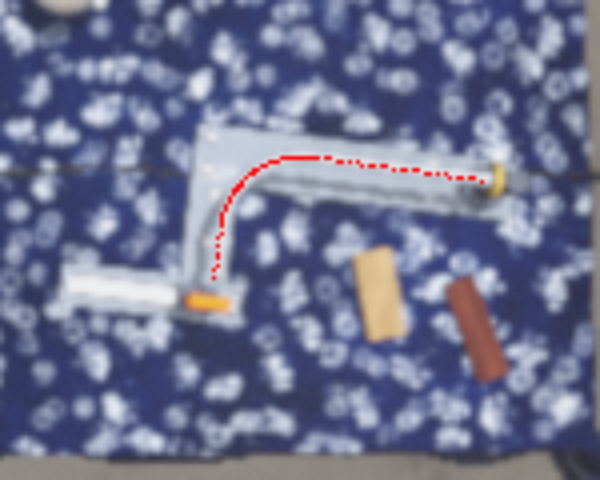

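Run:
```python
from h import *
go([460.5,-181.5,100],1.739)
go([460.5,-181.5,20.5],1.739)
```

```text
-1.93 9.10 20.44 -99.7
-1.93 9.10 28.39 -99.7
```

```bash
python3 -m creep '70 -1.9 9.1 20.4 -99.7;70 -1.9 9.1 20.4 -99.7;70 -1.9 9.1 20.4 -99.7;70 -1.9 9.1 20.4 -99.7;70 -1.9 9.1 20.4 -99.7;70 -1.9 9.1 20.4 -99.7;70 -1.9 9.1 20.4 -99.7;70 -1.9 9.1 20.4 -99.7;70 -1.9 9.1 20.4 -99.7;70 -1.9 9.1 20.4 -99.7;70 -1.9 9.1 20.4 -99.7;70 -1.9 9.1 20.4 -99.7;70 -1.9 9.1 20.4 -99.7;70 -1.9 9.1 20.4 -99.7' 40
python3 - <<'E'
from h import *
st()
im,d=grab_frame("wrist"); cv2.imwrite("pics/w2.png",im); go([460.5,-181.5,20.5],1.739)
E
```

```text
clock: 3.3
eef_pos: [460.8, -181.8, 255.4]
tcp_rot: [-3.141, -0.001, 1.736]
contact_force: [-0.3, 0.3, -0.3]
opening: 0.699
t3.3 grasp [ 460.7 -181.6  100.4] rot [-3.141e+00 -1.000e-03  1.736e+00] F [-0.3  0.3 -0.3] op0.699 q [-0.38  0.36  2.03  0.    0.75 -2.12]
0.02 -0.03 7.99 -0.1
```

View pics/w2.png

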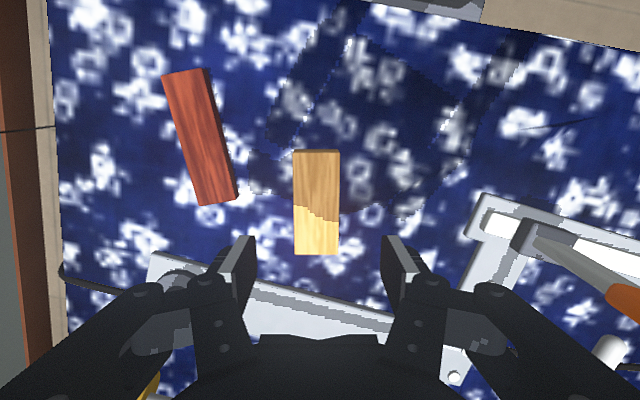

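```bash
python3 -m creep '70 0 0 4 0;70 0 0 8 0;70 0 0 8 0;70 0 0 8 0;25 0 0 8 0;25 0 0 8 0;25 0 0 8 0;25 0 0 8 0;25 0 0 8 0' 40
python3 - <<'E'
from h import *
st()
E
```

```text
clock: 4.25
eef_pos: [461.6, -182.0, 177.4]
tcp_rot: [3.139, 0.001, 1.736]
contact_force: [-0.8, 0.2, 6.2]
opening: 0.361
t4.2 grasp [ 462.  -182.    22.4] rot [3.139e+00 1.000e-03 1.736e+00] F [-0.8  0.2  6.2] op0.361 q [-0.38  0.5   2.06  0.    0.58 -2.12]
```

```bash
python3 -m creep '10 0 0 0 0;10 0 0 -5 0;10 0 0 -10 0;10 0 0 -12 0;10 0 0 -12 0' 40
python3 - <<'E'
from h import *
st()
W=np.load("pics/topW.npy"); p=W[180:250,170:232].reshape(-1,3); p=p[(p[:,2]>40)&(p[:,2]<60)]
print(cv2.minAreaRect(p[:,:2].astype(np.float32)),len(p), p[:,2].mean())
q=W[180:250,170:232].reshape(-1,3); q=q[(q[:,2]>5)&(q[:,2]<13)&(abs(q[:,0]-492)<80)&(abs(q[:,1]-478)<70)]
E
```

```text
clock: 4.75
eef_pos: [462.4, -182.4, 301.6]
tcp_rot: [3.132, 0.005, 1.736]
contact_force: [0.4, -0.4, -0.7]
opening: 0.36
t4.8 grasp [ 464.  -182.9  146.6] rot [3.132 0.005 1.736] F [ 0.4 -0.4 -0.7] op0.360 q [-0.38  0.29  2.    0.    0.85 -2.12]
((493.68243408203125, 470.869140625), (151.6230926513672, 131.8141632080078), 3.414685010910034) 312 47.96189667294595
```

Run:
```python
from h import *
go([464,-182.9,220])
go([494,490,200],1.63)
```

```text
-0.11 0.21 -7.33 0.0
65.78 14.23 -5.52 6.1
```

```bash
python3 -m creep '10 0 0 -7 0;10 0 0 -7 0;10 65.8 14.2 -5.5 6.1;10 65.8 14.2 -5.5 6.1;10 65.8 14.2 -5.5 6.1;10 65.8 14.2 -5.5 6.1;10 65.8 14.2 -5.5 6.1;10 65.8 14.2 -5.5 6.1;10 65.8 14.2 -5.5 6.1;10 65.8 14.2 -5.5 6.1;10 65.8 14.2 -5.5 6.1;10 65.8 14.2 -5.5 6.1;10 65.8 14.2 -5.5 6.1;10 65.8 14.2 -5.5 6.1;10 65.8 14.2 -5.5 6.1;10 65.8 14.2 -5.5 6.1;10 65.8 14.2 -5.5 6.1;10 65.8 14.2 -5.5 6.1;10 65.8 14.2 -5.5 6.1' 40
python3 - <<'E'
from h import *
st()
im,d=grab_frame("wrist"); cv2.imwrite("pics/w3.png",im); np.save("pics/w3W.npy",cloud("wrist",d)); go([494,488,45],1.63)
E
```

```text
clock: 6.65
eef_pos: [493.5, 489.0, 354.2]
tcp_rot: [3.133, 0.005, 1.629]
contact_force: [0.2, -0.2, 0.5]
opening: 0.364
t6.7 grasp [494.9 488.3 199.2] rot [3.133 0.005 1.629] F [ 0.2 -0.2  0.5] op0.364 q [ 0.78  0.5   1.52 -0.01  1.12 -0.84]
-0.02 -0.12 15.45 -0.1
```

View pics/w3.png

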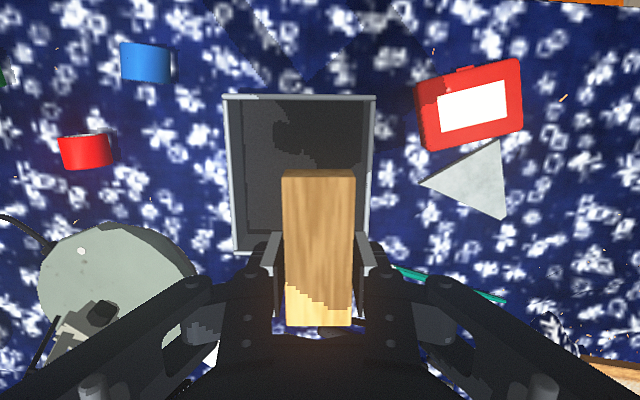

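```bash
python3 -m creep '10 0 -0.1 5 0;10 0 -0.1 10 0;10 0 -0.1 14 0;10 0 -0.1 16.3 0;10 0 -0.1 16.3 0;10 0 -0.1 16.3 0;55 0 -0.1 16.3 0;55 0 -0.1 16.3 0;55 0 -0.1 16.3 0;55 0 -0.1 12 0;55 0 -0.1 6 0;55 0 -0.1 0 0;55 0 -0.1 -4 0;55 0 -0.1 -4 0' 40
python3 - <<'E'
from h import *
st()
im,d=grab_frame("wrist"); cv2.imwrite("pics/w4.png",im); np.save("pics/w4W.npy",cloud("wrist",d)); go([430,-266.5,200],1.91)
im,d=grab_frame("top");cv2.imwrite("pics/top4.png",cv2.resize(im[120:270,170:450],None,fx=2.8,fy=2.8))
W=cloud("top",d); p=W[220:250,405:430].reshape(-1,3); p=p[(p[:,2]>8)&(p[:,2]<22)]; print(cv2.minAreaRect(p[:,:2].astype(np.float32)),len(p))
E
```

```text
clock: 8.1
eef_pos: [493.2, 489.9, 402.6]
tcp_rot: [3.124, -0.003, 1.629]
contact_force: [0.8, 0.5, -0.4]
opening: 0.55
t8.1 grasp [495.8 490.5 247.6] rot [ 3.124e+00 -3.000e-03  1.629e+00] F [ 0.8  0.5 -0.4] op0.550 q [ 0.78  0.46  1.48 -0.01  1.19 -0.84]
-75.14 -10.75 4.33 -16.1
((427.08746337890625, -264.8577880859375), (67.87250518798828, 83.73974609375), 80.1263198852539) 211
```

View pics/w4.png

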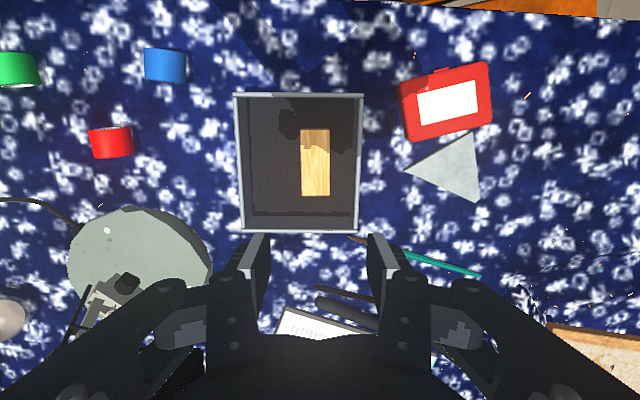

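View pics/top4.png

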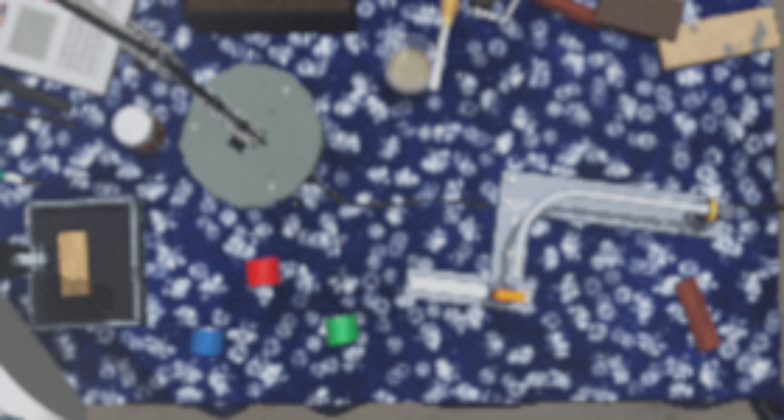

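Run:
```python
from h import *
st(); go([430,-266.5,200],1.91)
```

```text
t8.2 grasp [494.7 489.3 242.9] rot [3.128e+00 1.000e-03 1.629e+00] F [-0.3  1.  -0.6] op0.550 q [ 0.78  0.46  1.48 -0.01  1.19 -0.84]
-75.08 -10.69 4.22 -16.1
```

```bash
python3 -m creep '70 -75.1 -10.7 4.2 -16.1;70 -75.1 -10.7 4.2 -16.1;70 -75.1 -10.7 4.2 -16.1;70 -75.1 -10.7 4.2 -16.1;70 -75.1 -10.7 4.2 -16.1;70 -75.1 -10.7 4.2 -16.1;70 -75.1 -10.7 4.2 -16.1;70 -75.1 -10.7 4.2 -16.1;70 -75.1 -10.7 4.2 -16.1;70 -75.1 -10.7 4.2 -16.1;70 -75.1 -10.7 4.2 -16.1;70 -75.1 -10.7 4.2 -16.1;70 -75.1 -10.7 4.2 -16.1;70 -75.1 -10.7 4.2 -16.1;70 -75.1 -10.7 4.2 -16.1;70 -75.1 -10.7 4.2 -16.1;70 -75.1 -10.7 4.2 -16.1;70 -75.1 -10.7 4.2 -16.1' 40
python3 - <<'E'
from h import *
st()
im,d=grab_frame("wrist"); cv2.imwrite("pics/w5.png",im); W=cloud("wrist",d)
p=W[60:330,180:420].reshape(-1,3); p=p[(p[:,2]>8)&(p[:,2]<17)&(abs(p[:,0]-430)<90)&(abs(p[:,1]+266)<70)]; print(cv2.minAreaRect(p[:,:2].astype(np.float32)),len(p),p.mean(0))
go([430,-266.5,20],1.91)
E
```

```text
clock: 10.0
eef_pos: [429.4, -265.6, 354.0]
tcp_rot: [3.13, 0.002, 1.909]
contact_force: [-1.2, -0.3, 0.4]
opening: 0.701
t10.0 grasp [ 431.1 -265.4  199. ] rot [3.130e+00 2.000e-03 1.909e+00] F [-1.2 -0.3  0.4] op0.701 q [-0.56  0.22  1.94  0.01  0.97 -2.47]
((429.0664367675781, -267.1744384765625), (89.37295532226562, 27.90024757385254), 19.263063430786133) 2386 [ 427.19172029 -267.71991995   12.10694965]
-0.08 -0.21 17.93 0.0
```

View pics/w5.png

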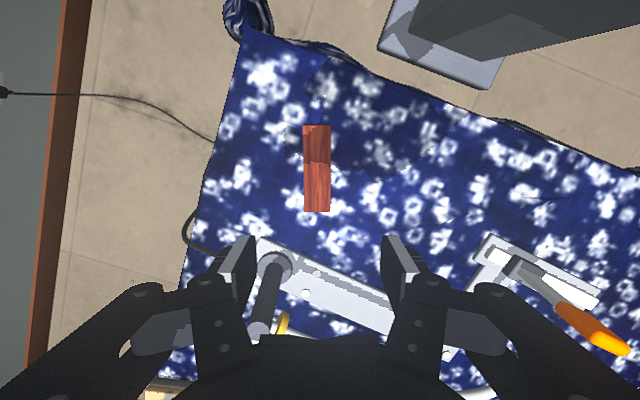

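```bash
python3 -m creep '70 0 -0.3 5 0;70 0 -0.3 10 0;70 0 -0.3 14 0;70 0 -0.3 17.9 0;70 0 -0.3 17.9 0;70 0 -0.3 17.9 0;20 0 -0.3 17.9 0;20 0 -0.3 17.9 0;20 0 -0.3 17.9 0;20 0 -0.3 17.9 0;20 0 -0.3 17.9 0;20 0 -0.3 15 0;20 0 -0.3 10 0;20 0 -0.3 5 0;20 0 -0.3 -2 0;20 0 -0.3 -2 0;20 0 -0.3 -2 0;20 0 -0.3 -2 0;20 0 -0.3 -2 0' 40
python3 - <<'E'
from h import *
st()
im,d=grab_frame("wrist"); cv2.imwrite("pics/w6.png",im)
go([494,450,210],1.63)
E
```

```text
clock: 11.95
eef_pos: [426.0, -265.9, 373.4]
tcp_rot: [3.131, 0.001, 1.91]
contact_force: [0.0, 0.1, 0.6]
opening: 0.313
t11.9 grasp [ 427.6 -265.6  218.4] rot [3.131e+00 1.000e-03 1.910e+00] F [0.  0.1 0.6] op0.313 q [-0.56  0.2   1.93  0.01  1.01 -2.48]
65.24 30.25 1.06 16.1
```

View pics/w6.png

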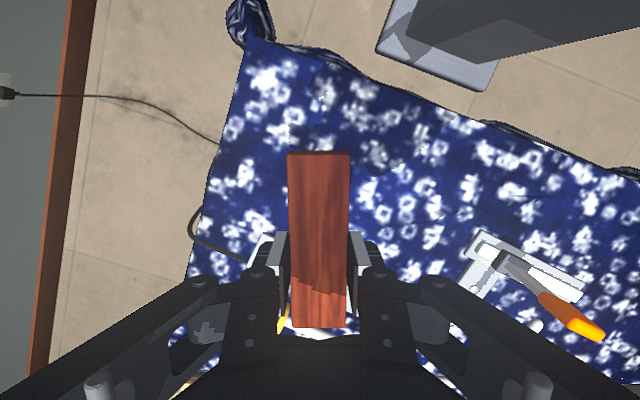

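```bash
python3 -m creep '20 65.2 30.3 0 16.1;20 65.2 30.3 0 16.1;20 65.2 30.3 0 16.1;20 65.2 30.3 0 16.1;20 65.2 30.3 0 16.1;20 65.2 30.3 0 16.1;20 65.2 30.3 0 16.1;20 65.2 30.3 0 16.1;20 65.2 30.3 0 16.1;20 65.2 30.3 0 16.1;20 65.2 30.3 0 16.1;20 65.2 30.3 0 16.1;20 65.2 30.3 0 16.1;20 65.2 30.3 0 16.1;20 65.2 30.3 0 16.1;20 65.2 30.3 0 16.1;20 65.2 30.3 0 16.1;20 65.2 30.3 0 16.1;20 65.2 30.3 0 16.1' 40
python3 - <<'E'
from h import *
st()
go([494,448,48],1.63)
E
```

```text
clock: 13.9
eef_pos: [494.6, 448.5, 375.2]
tcp_rot: [3.132, -0.001, 1.628]
contact_force: [-0.1, -0.7, 0.2]
opening: 0.311
t13.9 grasp [496.  448.7 220.2] rot [ 3.132e+00 -1.000e-03  1.628e+00] F [-0.1 -0.7  0.2] op0.311 q [ 0.74  0.44  1.57 -0.01  1.12 -0.89]
-0.06 -0.22 17.22 -0.1
```

```bash
python3 -m creep '20 -0.1 -0.2 5 0;20 -0.1 -0.2 10 0;20 -0.1 -0.2 14 0;20 -0.1 -0.2 17.2 0;20 -0.1 -0.2 17.2 0;20 -0.1 -0.2 17.2 0;50 -0.1 -0.2 17.2 0;50 -0.1 -0.2 17.2 0;50 -0.1 -0.2 17.2 0;50 -0.1 -0.2 13 0;50 -0.1 -0.2 8 0;50 -0.1 -0.2 3 0;50 -0.1 -0.2 0 0;50 -0.1 -0.2 0 0;50 -0.1 -0.2 0 0;50 -0.1 -0.2 0 0' 40
python3 - <<'E'
from h import *
st()
im,d=grab_frame("wrist"); cv2.imwrite("pics/w7.png",im); W=cloud("wrist",d); np.save("pics/w7W.npy",W)
E
```

```text
clock: 15.5
eef_pos: [492.2, 447.0, 374.1]
tcp_rot: [3.134, -0.0, 1.628]
contact_force: [0.5, 0.6, -0.4]
opening: 0.501
t15.5 grasp [493.4 447.1 219.1] rot [ 3.134 -0.     1.628] F [ 0.5  0.6 -0.4] op0.501 q [ 0.74  0.44  1.57 -0.01  1.12 -0.89]
```

View pics/w7.png

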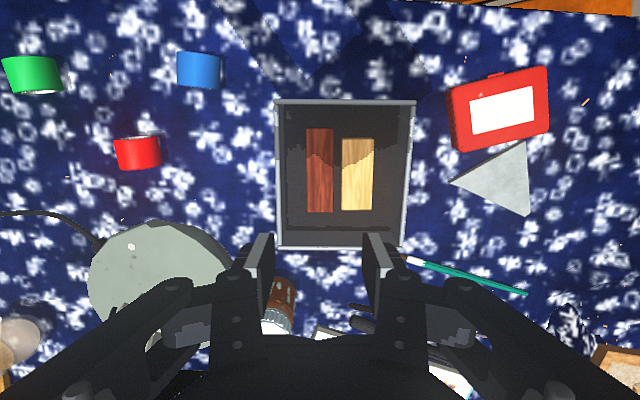

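Run:
```python
from h import *
go([457,-24,220],1.44)
```

```text
-46.82 -6.22 -0.16 10.8
```

```bash
python3 -m creep '80 -46.8 -6.2 -0.2 10.8;80 -46.8 -6.2 -0.2 10.8;80 -46.8 -6.2 -0.2 10.8;80 -46.8 -6.2 -0.2 10.8;80 -46.8 -6.2 -0.2 10.8;80 -46.8 -6.2 -0.2 10.8;80 -46.8 -6.2 -0.2 10.8;80 -46.8 -6.2 -0.2 10.8;80 -46.8 -6.2 -0.2 10.8;80 -46.8 -6.2 -0.2 10.8;80 -46.8 -6.2 -0.2 10.8;80 -46.8 -6.2 -0.2 10.8;80 -46.8 -6.2 -0.2 10.8;80 -46.8 -6.2 -0.2 10.8' 40
python3 - <<'E'
from h import *
st()
im,d=grab_frame("wrist"); cv2.imwrite("pics/w8.png",im); W=cloud("wrist",d)
p=W.reshape(-1,3); p=p[(p[:,2]>126)&(p[:,2]<140)&(abs(p[:,0]-457)<25)&(abs(p[:,1]+24)<40)]; print(cv2.minAreaRect(p[:,:2].astype(np.float32)),len(p),p.mean(0))
go([457,-24,114],1.44)
E
```

```text
clock: 16.95
eef_pos: [457.3, -22.9, 375.1]
tcp_rot: [3.135, -0.001, 1.441]
contact_force: [-0.2, -0.2, -0.0]
opening: 0.8
t16.9 grasp [458.3 -22.9 220.1] rot [ 3.135e+00 -1.000e-03  1.441e+00] F [-0.2 -0.2 -0. ] op0.800 q [-0.05  0.12  2.01  0.    1.   -1.5 ]
((455.57293701171875, -24.10341453552246), (33.19976043701172, 11.156473159790039), 82.28142547607422) 755 [454.92033608 -23.93725402 131.79864514]
-0.12 -0.09 10.62 0.1
```

View pics/w8.png

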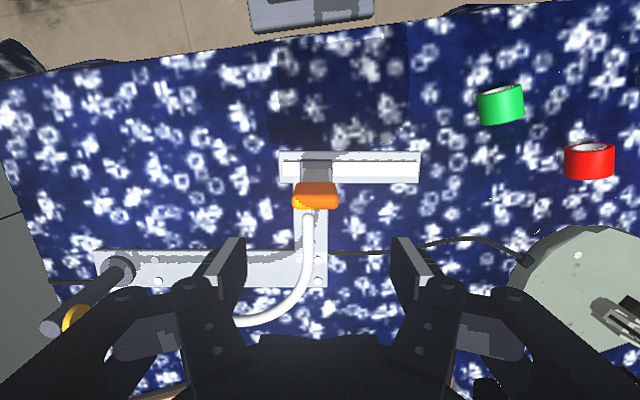

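```bash
python3 -m creep '80 -0.1 -0.2 4 0;80 -0.1 -0.2 8 0;80 -0.1 -0.2 10.6 0;80 -0.1 -0.2 10.6 0;80 -0.1 -0.2 10.6 0;20 -0.1 -0.2 10.6 0;20 -0.1 -0.2 10.6 0;20 -0.1 -0.2 10.6 0;20 -0.1 -0.2 10.6 0;20 -0.1 -0.2 10.6 0' 40
python3 - <<'E'
from h import *
st()
E
```

```text
clock: 18.0
eef_pos: [456.5, -23.7, 270.6]
tcp_rot: [3.132, -0.001, 1.441]
contact_force: [-0.5, 0.5, 7.6]
opening: 0.395
t18.0 grasp [458.  -23.7 115.6] rot [ 3.132e+00 -1.000e-03  1.441e+00] F [-0.5  0.5  7.6] op0.395 q [-0.06  0.28  2.1   0.    0.75 -1.5 ]
```

```bash
python3 -m creep '20 1.5 0 0 0;20 3 0 0 0;20 4.5 0 0 0;20 6 0 0 0;20 7 0 0 0;20 7.8 0 0 0;20 7.8 0 0 0;20 7.8 0 0 0;20 7.8 0 0 0' 40
python3 - <<'E'
from h import *
st()
E
```

```text
clock: 18.9
eef_pos: [466.5, 53.2, 270.8]
tcp_rot: [3.132, -0.0, 1.442]
contact_force: [1.2, -5.4, -9.0]
opening: 0.393
t18.9 grasp [468.   53.1 115.8] rot [ 3.132 -0.     1.442] F [ 1.2 -5.4 -9. ] op0.393 q [ 0.11  0.3   2.08 -0.    0.76 -1.33]
```

```bash
python3 -m creep '20 0.4 0 0 0;20 0.8 0 0 0;20 0.8 0 0 0' 40
python3 - <<'E'
from h import *
st()
E
```

```text
clock: 19.2
eef_pos: [466.8, 56.2, 270.7]
tcp_rot: [3.133, 0.012, 1.447]
contact_force: [1.4, -58.8, -2.2]
opening: 0.389
t19.2 grasp [467.9  54.2 115.7] rot [3.133 0.012 1.447] F [  1.4 -58.8  -2.2] op0.389 q [ 0.12  0.3   2.07 -0.02  0.76 -1.31]
```

```bash
python3 -m creep '20 -0.3 0 0 0;20 -0.3 0 0 0;70 -0.2 0 0 0;70 -0.2 0 0 0;70 -0.2 0 0 0;70 -0.2 0 -5 0;70 -0.2 0 -9 0;70 -0.2 0 -13 0;70 -0.2 0 -13 0;70 -0.2 0 -13 0;70 -0.2 0 -13 0' 40
python3 - <<'E'
from h import *
st()
im,d=grab_frame("wrist"); cv2.imwrite("pics/w9.png",im); W=cloud("wrist",d); np.save("pics/w9W.npy",W); 
p=W.reshape(-1,3); p=p[(p[:,2]>126)&(p[:,2]<140)&(abs(p[:,0]-467)<25)&(abs(p[:,1]-54)<40)]; print(cv2.minAreaRect(p[:,:2].astype(np.float32)),len(p),p.mean(0))
E
```

```text
clock: 20.3
eef_pos: [465.1, 56.0, 399.7]
tcp_rot: [3.135, 0.012, 1.448]
contact_force: [-0.5, 0.2, -0.9]
opening: 0.704
t20.3 grasp [466.   54.  244.7] rot [3.135 0.012 1.448] F [-0.5  0.2 -0.9] op0.704 q [ 0.12  0.11  1.96 -0.02  1.06 -1.32]
((465.2961730957031, 51.38435745239258), (33.65765380859375, 11.512419700622559), 82.76813507080078) 613 [464.81626864  51.71201178 131.50369338]
```

View pics/w9.png

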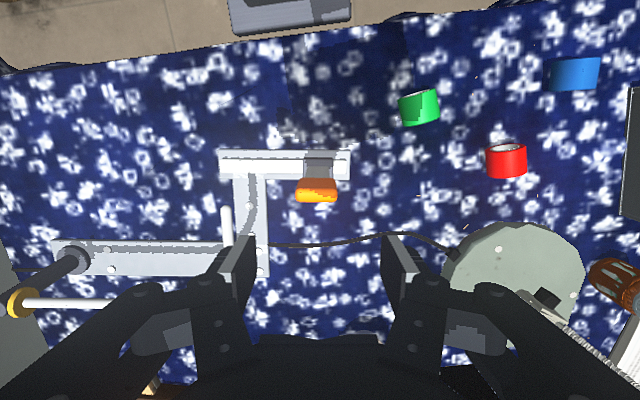

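```bash
cat >> h.py <<'E'
from scipy.optimize import least_squares
def fitsleeve(W,c0,zc=20,yaw0=0.0):
    p=W.reshape(-1,3); p=p[(p[:,2]>zc-12)&(p[:,2]<zc+25)&(np.hypot(p[:,0]-c0[0],p[:,1]-c0[1])<32)]
    def sdf(a):
        c,s=np.cos(a[2]),np.sin(a[2]); dx=p[:,0]-a[0];dy=p[:,1]-a[1]
        ax=np.abs(c*dx+s*dy)-15; rr=np.hypot(-s*dx+c*dy,p[:,2]-zc)
        ro=rr-20; d=np.maximum(ax,ro); o=np.where((ax>0)&(ro>0),np.hypot(ax,ro),d); return o
    best=min((least_squares(sdf,[c0[0],c0[1],y],loss="soft_l1") for y in (-0.6,-.2,.2,.6,1.2)),key=lambda r:r.cost)
    print("sleeve",best.x.round(3),"n",len(p),"rms",np.sqrt(np.mean(sdf(best.x)**2)).round(2)); return best.x
E
python3 - <<'E'
from h import *
W=np.load("pics/w9W.npy")
print("w9"); [fitsleeve(W,c) for c in [(413,164),(482,256),(400,323)]]
W=np.load("pics/w7W.npy")
print("w7"); [fitsleeve(W,c) for c in [(413,164),(482,256),(400,323)]]
W=np.load("pics/w9W.npy")
p=W[205:245,215:240].reshape(-1,3); p=p[(p[:,2]>95)&(p[:,2]<110)]; print("lead",p.mean(0),cv2.minAreaRect(p[:,:2].astype(np.float32)),p[:,0].min())
p=W[290:310,40:130].reshape(-1,3); p=p[(p[:,2]>95)&(p[:,2]<110)]; print("leg",p.mean(0),cv2.minAreaRect(p[:,:2].astype(np.float32)))
E
```

```text
w9
sleeve [4.14009e+02 1.66848e+02 1.83000e-01] n 1186 rms 1.09
sleeve [4.83642e+02 2.60427e+02 9.70000e-02] n 1271 rms 1.08
sleeve [ 4.01825e+02  3.27136e+02 -6.20000e-02] n 1518 rms 1.06
w7
sleeve [4.14414e+02 1.66006e+02 1.84000e-01] n 1967 rms 0.82
sleeve [4.83434e+02 2.59976e+02 1.06000e-01] n 1400 rms 0.79
sleeve [ 4.00760e+02  3.26331e+02 -6.20000e-02] n 1511 rms 0.89
lead [492.5373509  -34.14092451 103.26633224] ((493.31842041015625, -34.83730697631836), (9.93831729888916, 38.64421081542969), 81.5269775390625) 474.19911812222944
leg [ 556.41104085 -203.3291304   103.02377528] ((558.2537841796875, -203.58761596679688), (75.73384094238281, 10.379781723022461), 82.8228759765625)
```

Run:
```python
from h import *
st();go([414.2,166.4,120],1.754);go([414.2,166.4,24],1.754)
```

```text
t20.4 grasp [465.8  53.9 244.4] rot [3.136 0.012 1.447] F [-0.6  0.2 -0.2] op0.704 q [ 0.12  0.11  1.96 -0.02  1.06 -1.32]
10.49 -6.49 12.27 -17.6
10.61 -6.55 21.87 -17.6
```

```bash
python3 -m creep '80 4 -2.5 0 -8;80 8 -5 2 -16;80 10.5 -6.5 6 -17.6;80 10.5 -6.5 12.3 -17.6;80 10.5 -6.5 12.3 -17.6;80 10.5 -6.5 12.3 -17.6;80 10.5 -6.5 12.3 -17.6' 40
python3 - <<'E'
from h import *
st()
im,d=grab_frame("wrist"); cv2.imwrite("pics/w10.png",im); W=cloud("wrist",d); a=fitsleeve(W,(414,166)); go([a[0],a[1],24],1.754)
E
```

```text
clock: 21.05
eef_pos: [414.1, 166.5, 274.3]
tcp_rot: [3.141, 0.014, 1.755]
contact_force: [0.2, 0.3, 0.4]
opening: 0.8
t21.1 grasp [414.5 164.4 119.3] rot [3.141 0.014 1.755] F [0.2 0.3 0.4] op0.800 q [ 0.38  0.26  2.12 -0.02  0.76 -1.36]
sleeve [4.15663e+02 1.66867e+02 1.80000e-01] n 2556 rms 0.88
0.14 0.10 9.60 0.0
```

View pics/w10.png

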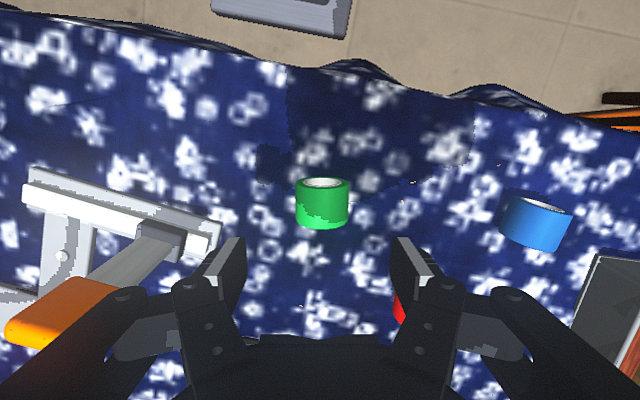

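```bash
python3 -m creep '80 0.1 0.1 4 0;80 0.1 0.1 8 0;80 0.1 0.1 9.6 0;80 0.1 0.1 9.6 0;80 0.1 0.1 9.6 0;30 0.1 0.1 9.6 0;30 0.1 0.1 9.6 0;30 0.1 0.1 9.6 0;30 0.1 0.1 9.6 0;30 0.1 0.1 9.6 0;30 0.1 0.1 5 0;30 0.1 0.1 0 0;30 0.1 0.1 -5 0;30 0.1 0.1 -8 0;30 0.1 0.1 -8 0;30 0.1 0.1 -8 0;30 0.1 0.1 -8 0' 40
python3 - <<'E'
from h import *
st()
im,d=grab_frame("wrist"); cv2.imwrite("pics/w11.png",im);W=cloud("wrist",d)
s=sense(); g=s["eef_pos"]+155*toolR(s)[:,2]; p=W.reshape(-1,3); 
for zc in (-8,-6,-4,-2,0): print(zc); fitsleeve(W,g[:2],zc=g[2]+zc)
go([435.3,-27.3,200],1.44)
E
```

```text
clock: 22.8
eef_pos: [414.3, 168.5, 354.1]
tcp_rot: [3.141, 0.014, 1.754]
contact_force: [0.1, -0.5, -0.5]
opening: 0.451
t22.8 grasp [414.7 166.4 199.1] rot [3.141 0.014 1.754] F [ 0.1 -0.5 -0.5] op0.451 q [ 0.39  0.14  2.05 -0.02  0.96 -1.36]
-8
sleeve [4.12293e+02 1.66772e+02 1.85000e-01] n 9643 rms 4.29
-6
sleeve [4.12263e+02 1.66766e+02 1.85000e-01] n 9705 rms 4.1
-4
sleeve [409.183 165.493   0.807] n 9863 rms 4.28
-2
sleeve [408.885 165.219   0.87 ] n 9806 rms 4.45
0
sleeve [408.302 166.522  -0.517] n 9755 rms 4.79
-19.63 -1.51 0.15 18.0
```

View pics/w11.png

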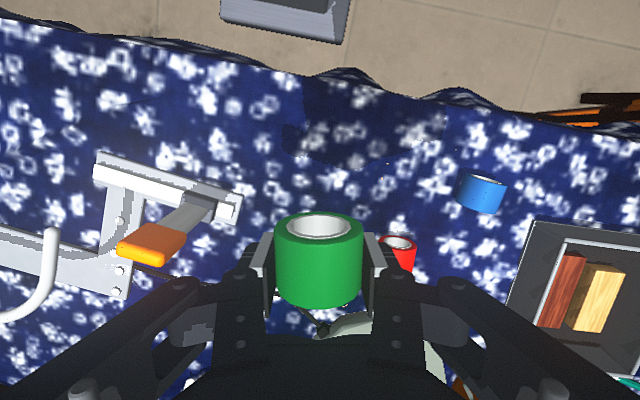

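```bash
python3 -m creep '30 -4 -0.3 0 4;30 -8 -0.6 0 9;30 -12 -1 0 14;30 -16 -1.3 0 18;30 -19.6 -1.5 0.2 18;30 -19.6 -1.5 0.2 18;30 -19.6 -1.5 5 18;30 -19.6 -1.5 8 18;30 -19.6 -1.5 9.6 18;30 -19.6 -1.5 9.6 18;30 -19.6 -1.5 9.6 18;30 -19.6 -1.5 9.6 18' 40
python3 - <<'E'
from h import *
st()
for n in ("wrist","scene"):
    im,d=grab_frame(n); 
    if n=="scene": im=cv2.resize(im[140:280,290:450],None,fx=4,fy=4)
    cv2.imwrite("pics/12%s.png"%n,im)
E
```

```text
clock: 24.05
eef_pos: [435.9, -28.0, 261.2]
tcp_rot: [3.137, 0.013, 1.441]
contact_force: [-0.2, 0.3, -2.0]
opening: 0.449
t24.1 grasp [436.4 -30.2 106.2] rot [3.137 0.013 1.441] F [-0.2  0.3 -2. ] op0.449 q [-0.06  0.28  2.15 -0.02  0.72 -1.49]
```

View pics/12wrist.png

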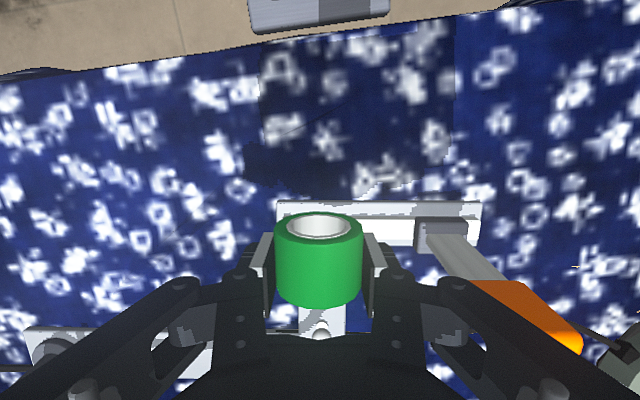

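View pics/12scene.png

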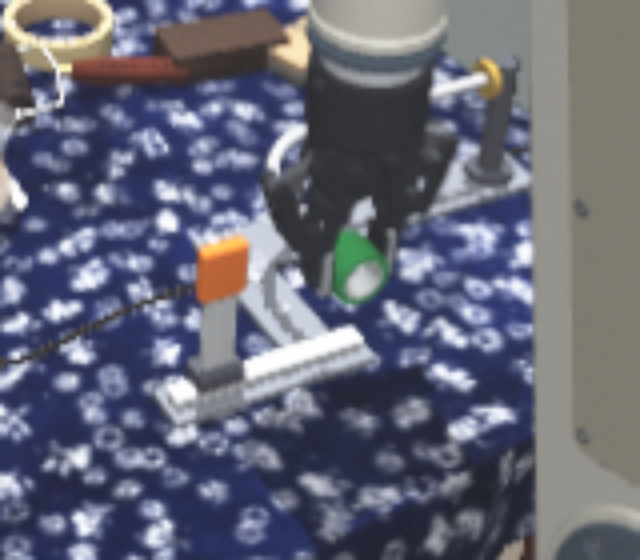

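```bash
cat >> h.py <<'E'
def held(im,name="pics/held.png",dzs=(-8,-6,-4,-2),off=(0,0)):
    s=sense(); R=toolR(s); g=s["eef_pos"]+155*R[:,2]
    t=np.linspace(0,2*np.pi,90)
    im=cv2.resize(im,None,fx=4,fy=4,interpolation=cv2.INTER_CUBIC)
    cols=[(0,0,255),(0,255,255),(255,0,255),(255,255,255)]
    for dz,c in zip(dzs,cols):
        for r in (20,12):
            for ax in (-15,15):
                P=g+R@np.array([off[0],off[1],-dz])+np.outer(r*np.cos(t),R[:,0])+np.outer(r*np.sin(t),R[:,2])+ax*R[:,1]
                if ax==15 and r==12: continue
                for q in proj("wrist",P): cv2.circle(im,tuple(int(x) for x in (q*4+1.5).round()),1,c,-1)
    cv2.imwrite(name,im[190*4:330*4,245*4:395*4])
E
python3 - <<'E'
from h import *
held(cv2.imread("pics/12wrist.png"),"pics/h12.png",dzs=(-6,-2))
E
```

```text
(no output)
```

View pics/h12.png

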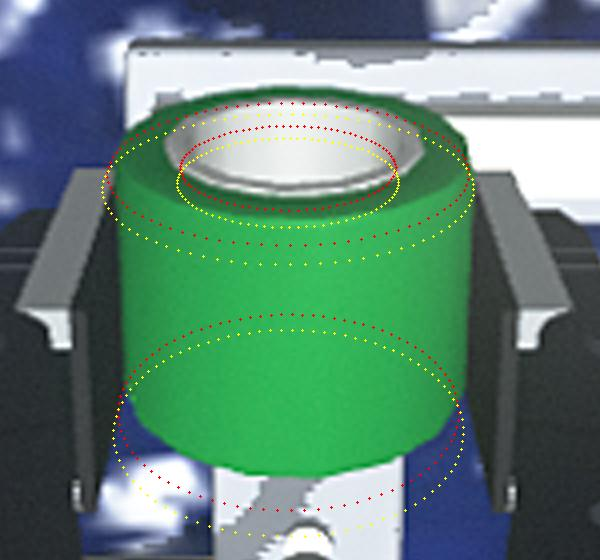

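Run:
```python
from h import *
held(cv2.imread("pics/12wrist.png"),"pics/h12.png",dzs=(-9,-12),off=(0,-0.5))
```

```text
(no output)
```

View pics/h12.png

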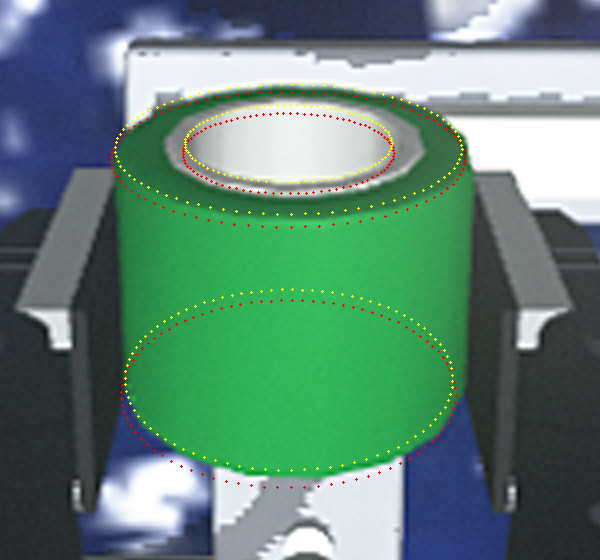

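Run:
```python
from h import *
st()
im,d=grab_frame("wrist"); W=cloud("wrist",d); hsv=cv2.cvtColor(im,cv2.COLOR_BGR2HSV)
m=cv2.inRange(hsv,(50,120,40),(80,255,255))>0; m[:, :270]=0; m[:,365:]=0; m[:205]=0; m[312:]=0
p=W[m]; print(len(p),np.nanpercentile(p[:,2],[1,50,95,99,100]).round(1)); 
s=sense();R=toolR(s); q=(p-s["eef_pos"])@R; print(np.nanpercentile(q,[1,50,99],axis=0).round(1))
def sdf(a):
    ax=np.abs(q[:,1]-a[1])-15; rr=np.hypot(q[:,0]-a[0],q[:,2]-a[2])-20
    return np.where((ax>0)&(rr>0),np.hypot(ax,rr),np.maximum(ax,rr))
r=least_squares(sdf,[0,0,160],loss="soft_l1"); print(r.x,np.sqrt(np.mean(sdf(r.x)**2)))
# rod seen by wrist?
```

```text
t24.1 grasp [436.6 -30.3 106.4] rot [3.136 0.013 1.44 ] F [ 1.2 -0.2 -1. ] op0.451 q [-0.06  0.27  2.15 -0.02  0.72 -1.49]
6256 [ 87.3 117.8 120.6 121.1 122. ]
[[-18.2 -18.4 140.3]
 [  0.6  -6.2 143.5]
 [ 19.2  10.9 174.1]]Traceback (most recent call last):
  File "<stdin>", line 10, in <module>
    return func(*args, **kwargs)
    raise ValueError("Residuals are not finite in the initial point.")
ValueError: Residuals are not finite in the initial point.
```

```bash
cat >> h.py <<'E'
RO=np.array([475.0,-32.5]);RT=-0.131
RM=np.array([[np.cos(RT),-np.sin(RT)],[np.sin(RT),np.cos(RT)]])
def r2w(x,y): return RM@np.array([x,y])+RO
def w2r(p): return RM.T@(np.array(p[:2])-RO)
def path(pts,off=(0.5,-3.7,6),zc=100.):
    """pts: (rail x, rail y, phi deg) of sleeve centre; off = sleeve centre minus grasp point in tool axes"""
    s=sense();R=toolR(s)
    for x,y,ph in pts:
        yaw=RT+np.pi/2-np.radians(ph); r=-np.degrees(yaw-s["tcp_rot"][2])
        R2=R@Rn.from_euler('z',r,degrees=True).as_matrix()
        C=np.r_[r2w(x,y),zc]; T=C-R2@(np.array(off)+np.array([0,0,155.]))
        t=R.T@(T-s["eef_pos"])/10; print("%.1f %.1f %d: %.2f %.2f %.2f %.1f"%(x,y,ph,*t,r))
def arc(phs,rb=64.3): return [(40+rb*np.sin(np.radians(p)),-65+rb*np.cos(np.radians(p)),p) for p in phs]
def leg(ys,dx=0): return [(105+dx,y,90) for y in ys]
def where(off=(0.5,-3.7,6)):
    s=sense();R=toolR(s);c=s["eef_pos"]+R@(np.array(off)+np.array([0,0,155.])); print("sleeve rail",w2r(c).round(1),"z %.1f"%c[2],"phi %.1f"%np.degrees(RT+np.pi/2-s["tcp_rot"][2]))
E
python3 - <<'E'
from h import *
where(); path([(-42,0,0),(-20,0,0),(20,0,0)])
E
```

```text
sleeve rail [-42.1  -2.5] z 100.4 phi -0.0
-42.0 0.0 0: 0.25 0.01 0.03 0.0
-20.0 0.0 0: 0.24 2.21 0.05 0.0
20.0 0.0 0: 0.24 6.21 0.07 0.0
```

```bash
python3 -m creep '30 0.25 0 0 0;30 0.25 0 0 0;30 0.25 1 0 0;30 0.25 2 0 0;30 0.25 2.7 0.05 0;30 0.25 3.4 0.05 0;30 0.25 4.1 0.05 0;30 0.25 4.8 0.05 0;30 0.25 5.5 0.05 0;30 0.25 6.2 0.05 0;30 0.25 6.2 0.05 0;30 0.25 6.2 0.05 0' 40
python3 - <<'E'
from h import *
st(); where()
for n in ("wrist","scene"):
    im,d=grab_frame(n); 
    if n=="scene": im=cv2.resize(im[140:280,290:450],None,fx=4,fy=4)
    cv2.imwrite("pics/13%s.png"%n,im)
path([(32,0,0)]+arc(range(0,91,6))+leg([-70,-80,-90]))
E
```

```text
clock: 25.4
eef_pos: [497.7, -33.8, 261.1]
tcp_rot: [3.136, 0.013, 1.44]
contact_force: [-0.5, 0.2, -0.4]
opening: 0.453
t25.4 grasp [498.2 -35.9 106.1] rot [3.136 0.013 1.44 ] F [-0.5  0.2 -0.4] op0.453 q [-0.07  0.35  2.02 -0.02  0.76 -1.49]
sleeve rail [19.8  0.1] z 100.1 phi -0.0
32.0 0.0 0: -0.01 1.25 0.02 0.0
40.0 -0.7 0: -0.08 2.05 0.02 0.0
46.7 -1.1 6: -0.15 2.72 0.03 6.0
53.4 -2.1 12: -0.30 3.37 0.03 12.0
59.9 -3.8 18: -0.51 4.01 0.04 18.0
66.2 -6.3 24: -0.78 4.61 0.04 24.0
72.1 -9.3 30: -1.12 5.19 0.05 30.0
77.8 -13.0 36: -1.52 5.73 0.06 36.0
83.0 -17.2 42: -1.97 6.23 0.07 42.0
87.8 -22.0 48: -2.47 6.67 0.08 48.0
92.0 -27.2 54: -3.01 7.06 0.09 54.0
95.7 -32.8 60: -3.59 7.39 0.10 60.0
98.7 -38.8 66: -4.21 7.66 0.11 66.0
101.2 -45.1 72: -4.84 7.86 0.11 72.0
102.9 -51.6 78: -5.50 8.00 0.12 78.0
103.9 -58.3 84: -6.16 8.06 0.13 84.0
104.3 -65.0 90: -6.83 8.06 0.14 90.0
105.0 -70.0 90: -7.33 8.13 0.15 90.0
105.0 -80.0 90: -8.33 8.13 0.16 90.0
105.0 -90.0 90: -9.33 8.13 0.18 90.0
```

View pics/13wrist.png

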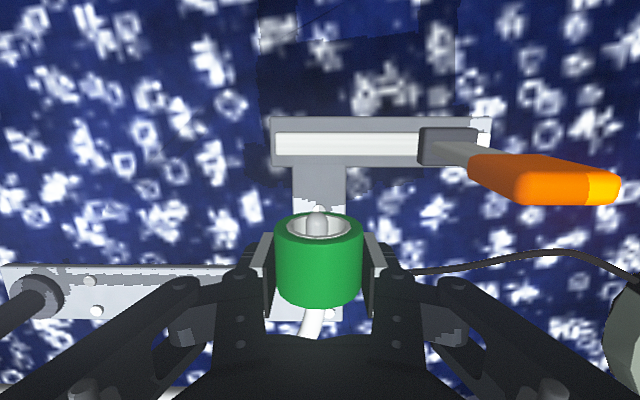

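View pics/13scene.png

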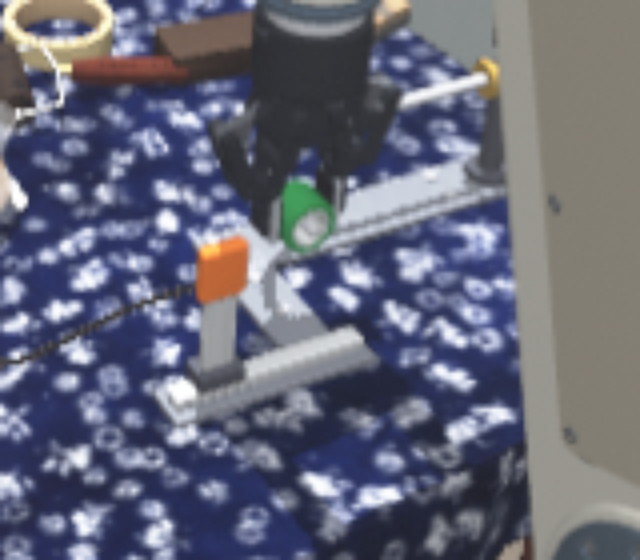

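```bash
python3 -m creep '30 0 0.7 0 0;30 0 1.4 0 0;30 -0.08 2.05 0 0;30 -0.15 2.7 0 6;30 -0.3 3.4 0 12;30 -0.5 4 0 18;30 -0.8 4.6 0 24;30 -1.1 5.2 0 30;30 -1.5 5.7 0.1 36;30 -2 6.2 0.1 42;30 -2.5 6.7 0.1 48;30 -3 7.05 0.1 54;30 -3.6 7.4 0.1 60;30 -4.2 7.65 0.1 66;30 -4.85 7.85 0.1 72;30 -5.5 8 0.1 78;30 -6.15 8.05 0.1 84;30 -6.8 8.05 0.1 90;30 -7.3 8.1 0.1 90;30 -7.3 8.1 0.1 90' 40
python3 - <<'E'
from h import *
st(); where()
for n in ("wrist","top"):
    im,d=grab_frame(n); 
    if n=="top": im=cv2.resize(im[150:270,300:450],None,fx=4,fy=4)
    cv2.imwrite("pics/14%s.png"%n,im)
path(leg([-70,-80,-90,-190]))
E
```

```text
clock: 27.5
eef_pos: [568.5, -117.2, 261.5]
tcp_rot: [3.128, -0.005, -0.128]
contact_force: [-0.3, 0.2, -1.3]
opening: 0.448
t27.5 grasp [ 569.  -119.4  106.5] rot [ 3.128 -0.005 -0.128] F [-0.3  0.2 -1.3] op0.448 q [-0.2   0.46  1.85 -0.02  0.83 -0.06]
sleeve rail [105.1 -70.2] z 100.5 phi 89.8
105.0 -70.0 90: 0.01 0.03 0.04 0.2
105.0 -80.0 90: 0.01 1.03 0.06 0.2
105.0 -90.0 90: 0.00 2.03 0.07 0.2
105.0 -190.0 90: -0.02 12.03 0.20 0.2
```

View pics/14wrist.png

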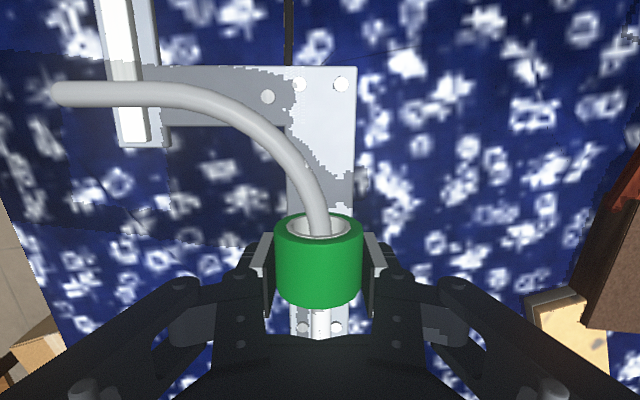

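```bash
python3 -m creep '30 0 1 0 0.2;30 0 2 0 0.2;30 0 3.5 0.1 0.2;30 0 5 0.1 0.2;30 0 6.5 0.1 0.2;30 0 8 0.1 0.2;30 0 9.5 0.1 0.2;30 0 11 0.2 0.2;30 0 11.8 0.2 0.2;30 0 11.8 0.2 0.2;30 0 11.8 0.6 0.2;30 0 11.8 0.6 0.2;30 0 11.8 0.6 0.2' 40
python3 - <<'E'
from h import *
st(); where()
E
```

```text
clock: 28.9
eef_pos: [553.3, -233.1, 256.8]
tcp_rot: [3.129, -0.005, -0.131]
contact_force: [-0.2, -0.2, 0.2]
opening: 0.454
t28.9 grasp [ 553.7 -235.2  101.8] rot [ 3.129 -0.005 -0.131] F [-0.2 -0.2  0.2] op0.454 q [-0.4   0.49  1.8  -0.02  0.84 -0.26]
sleeve rail [ 105.1 -187.1] z 95.7 phi 90.0
```

Then release and rise.

```bash
python3 -m creep '60 0 0 0 0;75 0 0 0 0;75 0 0 0 0;75 0 0 0 0;75 0 0 -3 0;75 0 0 -6 0;75 0 0 -10 0;75 0 0 -14 0;75 0 0 -14 0;75 0 0 -14 0;75 0 0 -14 0' 40
python3 - <<'E'
from h import *
st()
for n in ("wrist","top"):
    im,d=grab_frame(n); 
    if n=="wrist": fitsleeve(cloud(n,d),r2w(105,-187),zc=93)
    if n=="top": fitsleeve(cloud(n,d),(483,260)); fitsleeve(cloud(n,d),(401,326)); im=cv2.resize(im[150:270,200:450],None,fx=3.2,fy=3.2)
    cv2.imwrite("pics/15%s.png"%n,im)
go([483.5,260.2,240],1.571+0.1)
E
```

```text
clock: 30.0
eef_pos: [552.4, -231.1, 395.7]
tcp_rot: [3.129, -0.003, -0.131]
contact_force: [-0.6, 0.9, -0.5]
opening: 0.748
t30.0 grasp [ 552.6 -233.1  240.7] rot [ 3.129e+00 -3.000e-03 -1.310e-01] F [-0.6  0.9 -0.5] op0.748 q [-0.4   0.32  1.7  -0.01  1.11 -0.26]
sleeve [ 555.487 -233.144    0.598] n 2414 rms 4.14
sleeve [4.82904e+02 2.60027e+02 1.50000e-01] n 106 rms 2.08
sleeve [ 4.01184e+02  3.26646e+02 -4.90000e-02] n 116 rms 2.29
-13.26 -47.80 -0.60 -103.3
```

View pics/15wrist.png

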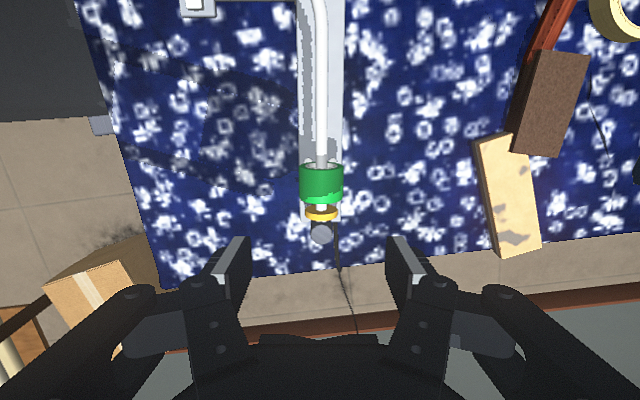

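View pics/15top.png

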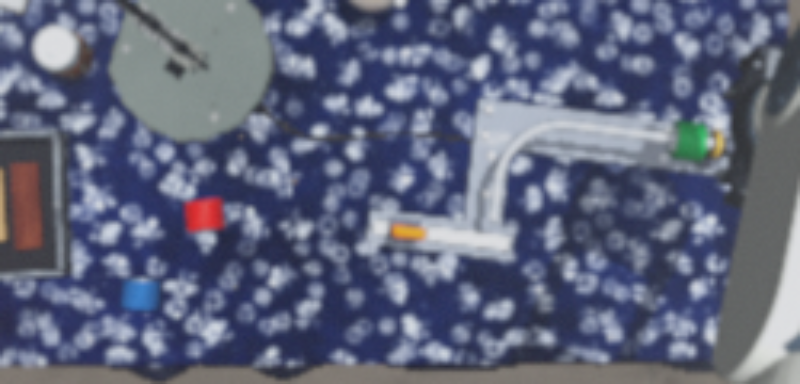

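```bash
python3 -m creep '80 -13.2 -47.8 -0.6 -103.3;80 -13.2 -47.8 -0.6 -103.3;80 -13.2 -47.8 -0.6 -103.3;80 -13.2 -47.8 -0.6 -103.3;80 -13.2 -47.8 -0.6 -103.3;80 -13.2 -47.8 -0.6 -103.3;80 -13.2 -47.8 -0.6 -103.3;80 -13.2 -47.8 -0.6 -103.3;80 -13.2 -47.8 -0.6 -103.3;80 -13.2 -47.8 -0.6 -103.3;80 -13.2 -47.8 -0.6 -103.3;80 -13.2 -47.8 -0.6 -103.3;80 -13.2 -47.8 -0.6 -103.3;80 -13.2 -47.8 -0.6 -103.3;80 -13.2 -47.8 -0.6 -103.3;80 -13.2 -47.8 -0.6 -103.3' 40
python3 - <<'E'
from h import *
st()
im,d=grab_frame("wrist"); cv2.imwrite("pics/w16.png",im); W=cloud("wrist",d); a=fitsleeve(W,(483.5,260.2)); go([a[0]-2.5,a[1],23],a[2]+np.pi/2)
E
```

```text
clock: 31.7
eef_pos: [484.2, 259.7, 394.9]
tcp_rot: [-3.141, 0.013, 1.669]
contact_force: [-0.4, 0.1, 0.0]
opening: 0.801
t31.7 grasp [484.2 257.8 239.9] rot [-3.141  0.013  1.669] F [-0.4  0.1  0. ] op0.801 q [ 0.49  0.25  1.8  -0.01  1.1  -1.17]
sleeve [4.83976e+02 2.60831e+02 1.04000e-01] n 1069 rms 0.7
0.41 -0.24 21.69 -0.3
```

View pics/w16.png

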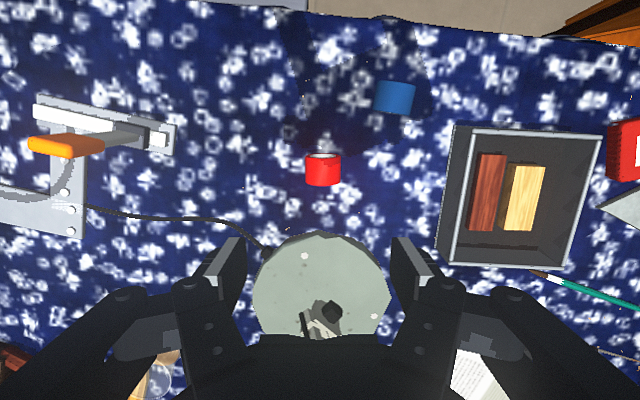

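```bash
python3 -m creep '80 0.4 -0.2 5 0;80 0.4 -0.2 10 0;80 0.4 -0.2 15 0;80 0.4 -0.2 19 0;80 0.4 -0.2 21.7 0;80 0.4 -0.2 21.7 0;80 0.4 -0.2 21.7 0;30 0.4 -0.2 21.7 0;30 0.4 -0.2 21.7 0;30 0.4 -0.2 21.7 0;30 0.4 -0.2 21.7 0;30 0.4 -0.2 21.7 0;30 0.4 -0.2 17 0;30 0.4 -0.2 12 0;30 0.4 -0.2 7 0;30 0.4 -0.2 3 0;30 0.4 -0.2 3 0;30 0.4 -0.2 3 0;30 0.4 -0.2 3 0' 40
cat >> h.py <<'E'
def heldfit(im,W,col):
    hsv=cv2.cvtColor(im,cv2.COLOR_BGR2HSV); lo,hi=dict(red=((0,120,40),(8,255,255)),green=((50,120,40),(80,255,255)),blue=((100,130,60),(116,255,255)))[col]
    m=cv2.inRange(hsv,lo,hi)>0
    s=sense();R=toolR(s);q=(W-s["eef_pos"])@R
    m&=np.isfinite(q[...,2])&(np.abs(q[...,0])<30)&(np.abs(q[...,1])<35)&(q[...,2]>120)&(q[...,2]<190); q=q[m]
    def sdf(a):
        ax=np.abs(q[:,1]-a[1])-15; rr=np.hypot(q[:,0]-a[0],q[:,2]-a[2])-20
        return np.where((ax>0)&(rr>0),np.hypot(ax,rr),np.maximum(ax,rr))
    r=least_squares(sdf,[0,-2,160],loss="soft_l1"); print("held",len(q),(r.x-[0,0,155]).round(1),"rms",np.sqrt(np.mean(sdf(r.x)**2)).round(2), np.percentile(q,[1,50,99],axis=0).round(1).tolist())
    return r.x-[0,0,155]
E
python3 - <<'E'
from h import *
st()
im,d=grab_frame("wrist"); cv2.imwrite("pics/w17.png",im); W=cloud("wrist",d); heldfit(im,W,"red")
p=r2w(-42,0); go([*p,240],1.44);go([*p,104],1.44)
E
```

```text
clock: 33.65
eef_pos: [481.2, 262.8, 364.3]
tcp_rot: [-3.14, 0.013, 1.67]
contact_force: [0.7, 0.6, -1.2]
opening: 0.456
t33.6 grasp [481.1 260.8 209.3] rot [-3.14   0.013  1.67 ] F [ 0.7  0.6 -1.2] op0.456 q [ 0.5   0.28  1.84 -0.01  1.03 -1.16]
held 5416 [0.9 0.6 5.5] rms 0.48 [[-17.6, -14.7, 139.6], [0.7, -1.1, 142.5], [18.9, 14.2, 155.3]]
-28.41 -7.63 -2.73 13.2
-28.23 -7.59 10.87 13.2
```

View pics/w17.png

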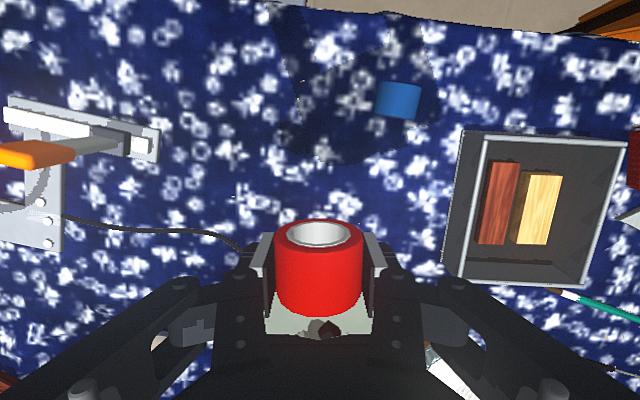

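```bash
python3 -m creep '30 -4 -1 -1.5 4;30 -9 -2.3 -2.7 9;30 -14 -3.7 -2.7 13.2;30 -19 -5 -2.7 13.2;30 -24 -6.4 -2.7 13.2;30 -28.4 -7.6 -2.7 13.2;30 -28.4 -7.6 -2.7 13.2;30 -28.4 -7.6 2 13.2;30 -28.3 -7.6 6 13.2;30 -28.2 -7.6 9 13.2;30 -28.2 -7.6 10.8 13.2;30 -28.2 -7.6 10.8 13.2;30 -28.2 -7.6 10.8 13.2;30 -28.2 -7.6 10.8 13.2' 40
python3 - <<'E'
from h import *
st(); o=(0.9,0.6,5.5)
im,d=grab_frame("wrist"); o2=heldfit(im,cloud("wrist",d),"red"); where(o); where(o2)
path([(-42,0,0),(-20,0,0),(20,0,0)],off=o)
E
```

```text
clock: 35.1
eef_pos: [433.7, -26.5, 260.4]
tcp_rot: [3.14, 0.014, 1.439]
contact_force: [-0.1, -0.2, -0.1]
opening: 0.454
t35.1 grasp [433.6 -28.7 105.4] rot [3.14  0.014 1.439] F [-0.1 -0.2 -0.1] op0.454 q [-0.06  0.27  2.15 -0.02  0.72 -1.48]
held 5736 [0.8 0.3 5.5] rms 0.49 [[-17.2, -15.1, 139.6], [1.4, -2.2, 142.7], [19.3, 14.1, 170.7]]
sleeve rail [-40.7  -0.8] z 100.2 phi 0.0
sleeve rail [-41.   -0.9] z 100.1 phi 0.0
-42.0 0.0 0: 0.08 -0.13 0.01 -0.0
-20.0 0.0 0: 0.08 2.07 0.02 -0.0
20.0 0.0 0: 0.08 6.07 0.03 -0.0
```

```bash
python3 -m creep '30 0.1 0 0 0;30 0.1 0 0 0;30 0.1 1 0 0;30 0.1 1.8 0 0;30 0.1 2.5 0 0;30 0.1 3.2 0 0;30 0.1 3.9 0 0;30 0.1 4.6 0 0;30 0.1 5.3 0 0;30 0.1 6.1 0 0;30 0.1 6.1 0 0;30 0.1 6.1 0 0' 40
python3 - <<'E'
from h import *
o=(0.9,0.5,5.5)
st(); where(o)
im,d=grab_frame("wrist"); cv2.imwrite("pics/18wrist.png",im[180:400,200:440])
path([(32,0,0)]+arc(range(0,91,6))+leg([-70,-80,-90]),off=o)
E
```

```text
clock: 36.35
eef_pos: [494.4, -33.6, 260.6]
tcp_rot: [3.14, 0.014, 1.439]
contact_force: [0.4, 1.1, -0.7]
opening: 0.449
t36.4 grasp [494.3 -35.7 105.7] rot [3.14  0.014 1.439] F [ 0.4  1.1 -0.7] op0.449 q [-0.07  0.35  2.03 -0.02  0.76 -1.49]
sleeve rail [20.1  0.1] z 100.1 phi 0.0
32.0 0.0 0: -0.01 1.22 0.01 -0.0
40.0 -0.7 0: -0.08 2.02 0.02 -0.0
46.7 -1.1 6: -0.11 2.68 0.02 6.0
53.4 -2.1 12: -0.21 3.34 0.02 12.0
59.9 -3.8 18: -0.38 3.98 0.02 18.0
66.2 -6.3 24: -0.61 4.60 0.03 24.0
72.1 -9.3 30: -0.90 5.20 0.03 30.0
77.8 -13.0 36: -1.26 5.76 0.04 36.0
83.0 -17.2 42: -1.67 6.28 0.04 42.0
87.8 -22.0 48: -2.14 6.75 0.05 48.0
92.0 -27.2 54: -2.65 7.17 0.06 54.0
95.7 -32.8 60: -3.21 7.54 0.07 60.0
98.7 -38.8 66: -3.79 7.84 0.08 66.0
101.2 -45.1 72: -4.41 8.09 0.08 72.0
102.9 -51.6 78: -5.05 8.26 0.09 78.0
103.9 -58.3 84: -5.71 8.37 0.10 84.0
104.3 -65.0 90: -6.37 8.41 0.11 90.0
105.0 -70.0 90: -6.87 8.48 0.12 90.0
105.0 -80.0 90: -7.87 8.48 0.13 90.0
105.0 -90.0 90: -8.87 8.48 0.15 90.0
```

View pics/18wrist.png

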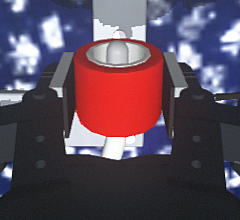

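```bash
python3 -m creep '30 0 0.7 0 0;30 0 1.4 0 0;30 -0.08 2 0 0;30 -0.1 2.7 0 6;30 -0.2 3.35 0 12;30 -0.4 4 0 18;30 -0.6 4.6 0 24;30 -0.9 5.2 0 30;30 -1.25 5.75 0 36;30 -1.65 6.3 0 42;30 -2.15 6.75 0 48;30 -2.65 7.15 0.1 54;30 -3.2 7.55 0.1 60;30 -3.8 7.85 0.1 66;30 -4.4 8.1 0.1 72;30 -5.05 8.25 0.1 78;30 -5.7 8.35 0.1 84;30 -6.4 8.4 0.1 90;30 -6.9 8.5 0.1 90;30 -6.9 8.5 0.1 90' 40
python3 - <<'E'
from h import *
o=(0.9,0.5,5.5)
st(); where(o)
path(leg([-70,-150,-152]),off=o)
E
```

```text
clock: 38.4
eef_pos: [569.6, -113.8, 260.6]
tcp_rot: [3.128, -0.002, -0.129]
contact_force: [-0.9, 0.3, -0.3]
opening: 0.452
t38.4 grasp [ 569.6 -115.9  105.7] rot [ 3.128e+00 -2.000e-03 -1.290e-01] F [-0.9  0.3 -0.3] op0.452 q [-0.2   0.46  1.84 -0.02  0.84 -0.05]
sleeve rail [105.6 -70.9] z 100.2 phi 89.9
105.0 -70.0 90: -0.06 -0.09 0.02 0.1
105.0 -150.0 90: -0.07 7.91 0.12 0.1
105.0 -152.0 90: -0.07 8.11 0.13 0.1
```

```bash
python3 -m creep '30 -0.05 1 0 0;30 -0.05 2 0 0;30 -0.05 3.5 0.1 0;30 -0.05 5 0.1 0;30 -0.05 6.5 0.1 0;30 -0.05 7.5 0.1 0;30 -0.05 8 0.1 0;30 -0.05 8 0.1 0;30 -0.05 8 0.6 0;30 -0.05 8 0.6 0;30 -0.05 8 0.6 0;60 -0.05 8 0.6 0;75 -0.05 8 0.6 0;75 -0.05 8 0.6 0;75 -0.05 8 -3 0;75 -0.05 8 -7 0;75 -0.05 8 -11 0;75 -0.05 8 -14 0;75 -0.05 8 -14 0;75 -0.05 8 -14 0' 40
python3 - <<'E'
from h import *
st()
im,d=grab_frame("wrist"); cv2.imwrite("pics/19wrist.png",im)
im,d=grab_frame("top"); fitsleeve(cloud("top",d),(401,326)); im=cv2.resize(im[150:270,200:450],None,fx=3.2,fy=3.2); cv2.imwrite("pics/19top.png",im)
go([401,326.6,240],1.571-0.06)
E
```

```text
clock: 40.4
eef_pos: [558.8, -191.0, 402.3]
tcp_rot: [3.128, -0.003, -0.129]
contact_force: [0.2, -0.6, 0.4]
opening: 0.749
t40.4 grasp [ 559.  -193.3  247.3] rot [ 3.128e+00 -3.000e-03 -1.290e-01] F [ 0.2 -0.6  0.4] op0.749 q [-0.33  0.3   1.71 -0.01  1.12 -0.19]
sleeve [ 4.00597e+02  3.26386e+02 -1.60000e-02] n 118 rms 1.86
-22.27 -49.30 -0.10 -94.0
```

View pics/19wrist.png

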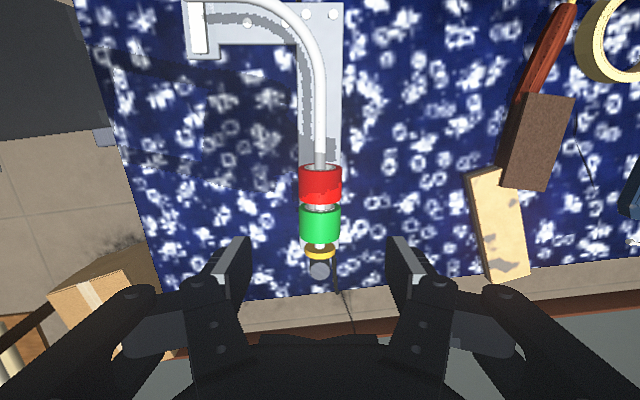

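View pics/19top.png

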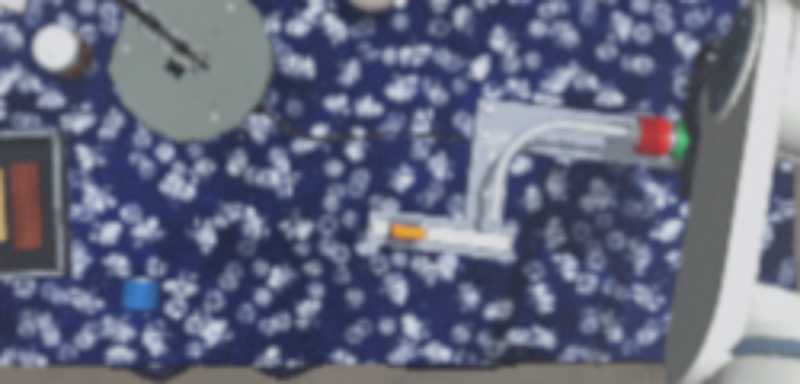

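Both hang side by side (red at (320,182), green at (320,222) in the wrist view). Now the blue one.

```bash
python3 -m creep '80 -22.3 -49.3 -0.1 -94;80 -22.3 -49.3 -0.1 -94;80 -22.3 -49.3 -0.1 -94;80 -22.3 -49.3 -0.1 -94;80 -22.3 -49.3 -0.1 -94;80 -22.3 -49.3 -0.1 -94;80 -22.3 -49.3 -0.1 -94;80 -22.3 -49.3 -0.1 -94;80 -22.3 -49.3 -0.1 -94;80 -22.3 -49.3 -0.1 -94;80 -22.3 -49.3 -0.1 -94;80 -22.3 -49.3 -0.1 -94;80 -22.3 -49.3 -0.1 -94;80 -22.3 -49.3 -0.1 -94;80 -22.3 -49.3 -0.1 -94;80 -22.3 -49.3 -0.1 -94' 40
python3 - <<'E'
from h import *
st()
im,d=grab_frame("wrist"); cv2.imwrite("pics/w20.png",im); W=cloud("wrist",d); a=fitsleeve(W,(401,326.5)); go([a[0]-2.5,a[1],23],a[2]+np.pi/2)
E
```

```text
clock: 42.1
eef_pos: [401.1, 325.7, 394.9]
tcp_rot: [-3.14, 0.013, 1.509]
contact_force: [-0.0, 1.2, -0.7]
opening: 0.799
t42.1 grasp [400.8 323.6 239.9] rot [-3.14   0.013  1.509] F [-0.   1.2 -0.7] op0.799 q [ 0.68  0.2   1.87 -0.01  1.08 -0.82]
sleeve [ 4.01589e+02  3.27164e+02 -5.40000e-02] n 1072 rms 0.72
0.41 -0.18 21.70 -0.4
```

View pics/w20.png

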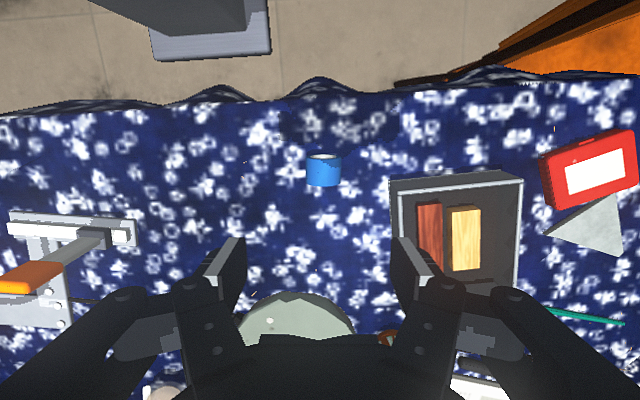

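```bash
python3 -m creep '75 0.4 -0.2 5 0;75 0.4 -0.2 10 0;75 0.4 -0.2 15 0;75 0.4 -0.2 19 0;75 0.4 -0.2 21.7 0;75 0.4 -0.2 21.7 0;75 0.4 -0.2 21.7 0;30 0.4 -0.2 21.7 0;30 0.4 -0.2 21.7 0;30 0.4 -0.2 21.7 0;30 0.4 -0.2 21.7 0;30 0.4 -0.2 21.7 0;30 0.4 -0.2 17 0;30 0.4 -0.2 12 0;30 0.4 -0.2 7 0;30 0.4 -0.2 2 0;30 0.4 -0.2 0 0;30 0.4 -0.2 0 0;30 0.4 -0.2 0 0;30 0.4 -0.2 0 0' 40
python3 - <<'E'
from h import *
st()
im,d=grab_frame("wrist"); cv2.imwrite("pics/w21.png",im[150:400,150:500]); W=cloud("wrist",d); heldfit(im,W,"blue")
p=r2w(-42,0); go([*p,240],1.44);go([*p,104],1.44)
E
```

```text
clock: 44.15
eef_pos: [398.8, 329.5, 394.0]
tcp_rot: [-3.139, 0.014, 1.51]
contact_force: [-0.4, -0.1, -1.2]
opening: 0.45
t44.1 grasp [398.3 327.3 239. ] rot [-3.139  0.014  1.51 ] F [-0.4 -0.1 -1.2] op0.450 q [ 0.69  0.2   1.87 -0.01  1.08 -0.81]
held 6274 [0.9 1.5 5.5] rms 0.45 [[-18.0, -13.9, 139.7], [0.7, -2.3, 143.0], [19.4, 15.1, 174.4]]
-35.38 5.62 0.37 4.0
-35.17 5.66 13.97 4.0
```

View pics/w21.png

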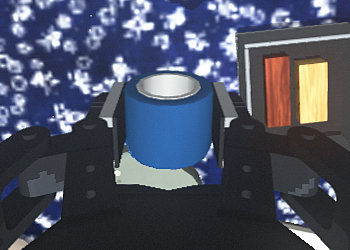

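```bash
python3 -m creep '30 -4 0.6 0 4;30 -9 1.4 0 4;30 -14 2.2 0.3 4;30 -19 3 0.3 4;30 -24 3.8 0.3 4;30 -29 4.6 0.3 4;30 -33 5.2 0.3 4;30 -35.4 5.6 0.4 4;30 -35.4 5.6 0.4 4;30 -35.4 5.6 5 4;30 -35.3 5.6 9 4;30 -35.2 5.6 12 4;30 -35.2 5.6 13.8 4;30 -35.2 5.6 13.8 4;30 -35.2 5.6 13.8 4;30 -35.2 5.6 13.8 4' 40
python3 - <<'E'
from h import *
st(); o=(0.9,1.3,5.5)
im,d=grab_frame("wrist"); o2=heldfit(im,cloud("wrist",d),"blue"); where(o)
path([(-42,0,0),(-20,0,0),(20,0,0)],off=o)
E
```

```text
clock: 45.8
eef_pos: [433.2, -26.9, 261.5]
tcp_rot: [-3.141, 0.015, 1.44]
contact_force: [-0.1, -0.4, -0.5]
opening: 0.452
t45.8 grasp [432.8 -29.2 106.6] rot [-3.141  0.015  1.44 ] F [-0.1 -0.4 -0.5] op0.452 q [-0.06  0.27  2.15 -0.02  0.72 -1.48]
held 6020 [0.8 1.4 5.5] rms 0.5 [[-18.1, -13.9, 139.7], [0.2, -1.7, 142.9], [19.0, 15.1, 174.0]]
sleeve rail [-40.8  -1.5] z 101.2 phi -0.0
-42.0 0.0 0: 0.15 -0.12 0.12 0.0
-20.0 0.0 0: 0.15 2.08 0.12 0.0
20.0 0.0 0: 0.15 6.08 0.12 0.0
```

```bash
python3 -m creep '30 0.15 0 0.1 0;30 0.15 0 0.1 0;30 0.15 1 0.1 0;30 0.15 1.8 0.1 0;30 0.15 2.5 0.1 0;30 0.15 3.2 0.1 0;30 0.15 3.9 0.1 0;30 0.15 4.6 0.1 0;30 0.15 5.3 0.1 0;30 0.15 6.1 0.1 0;30 0.15 6.1 0.1 0;30 0.15 6.1 0.1 0' 40
python3 - <<'E'
from h import *
o=(0.9,1.3,5.5)
st(); where(o)
im,d=grab_frame("wrist"); cv2.imwrite("pics/22wrist.png",im[180:400,200:440])
path([(32,0,0)]+arc(range(0,91,6))+leg([-70,-80,-90]),off=o)
E
```

```text
clock: 47.05
eef_pos: [493.9, -33.5, 260.6]
tcp_rot: [-3.141, 0.015, 1.44]
contact_force: [-0.5, 0.5, -0.4]
opening: 0.451
t47.0 grasp [493.5 -35.8 105.6] rot [-3.141  0.015  1.44 ] F [-0.5  0.5 -0.4] op0.451 q [-0.07  0.35  2.03 -0.02  0.77 -1.49]
sleeve rail [20.1 -0. ] z 100.1 phi -0.0
32.0 0.0 0: 0.00 1.22 0.00 0.0
40.0 -0.7 0: -0.07 2.02 0.01 0.0
46.7 -1.1 6: -0.09 2.68 0.01 6.0
53.4 -2.1 12: -0.18 3.34 0.01 12.0
59.9 -3.8 18: -0.34 3.99 0.01 18.0
66.2 -6.3 24: -0.56 4.61 0.01 24.0
72.1 -9.3 30: -0.85 5.21 0.02 30.0
77.8 -13.0 36: -1.20 5.77 0.02 36.0
83.0 -17.2 42: -1.61 6.30 0.03 42.0
87.8 -22.0 48: -2.07 6.77 0.03 48.0
92.0 -27.2 54: -2.58 7.20 0.04 54.0
95.7 -32.8 60: -3.13 7.57 0.05 60.0
98.7 -38.8 66: -3.71 7.89 0.06 66.0
101.2 -45.1 72: -4.33 8.14 0.07 72.0
102.9 -51.6 78: -4.96 8.32 0.08 78.0
103.9 -58.3 84: -5.62 8.44 0.09 84.0
104.3 -65.0 90: -6.28 8.49 0.10 90.0
105.0 -70.0 90: -6.78 8.56 0.10 90.0
105.0 -80.0 90: -7.78 8.56 0.12 90.0
105.0 -90.0 90: -8.78 8.56 0.13 90.0
```

View pics/22wrist.png

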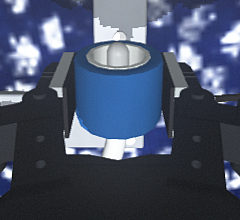

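```bash
python3 -m creep '30 0 0.7 0 0;30 0 1.4 0 0;30 -0.07 2 0 0;30 -0.1 2.7 0 6;30 -0.2 3.35 0 12;30 -0.35 4 0 18;30 -0.55 4.6 0 24;30 -0.85 5.2 0 30;30 -1.2 5.75 0 36;30 -1.6 6.3 0 42;30 -2.05 6.75 0 48;30 -2.6 7.2 0 54;30 -3.15 7.55 0 60;30 -3.7 7.9 0.1 66;30 -4.35 8.15 0.1 72;30 -4.95 8.3 0.1 78;30 -5.6 8.45 0.1 84;30 -6.3 8.5 0.1 90;30 -6.8 8.55 0.1 90;30 -6.8 8.55 0.1 90' 40
python3 - <<'E'
from h import *
o=(0.9,1.3,5.5)
st(); where(o)
path(leg([-70,-114,-116]),off=o)
E
```

```text
clock: 49.1
eef_pos: [569.8, -112.6, 260.5]
tcp_rot: [3.127, 0.001, -0.128]
contact_force: [0.1, -0.3, -1.7]
opening: 0.455
t49.1 grasp [ 569.4 -114.9  105.5] rot [ 3.127e+00  1.000e-03 -1.280e-01] F [ 0.1 -0.3 -1.7] op0.455 q [-0.19  0.46  1.84 -0.02  0.84 -0.05]
sleeve rail [105.2 -70.8] z 100.0 phi 89.8
105.0 -70.0 90: -0.02 -0.08 -0.00 0.2
105.0 -114.0 90: -0.03 4.32 0.06 0.2
105.0 -116.0 90: -0.03 4.52 0.07 0.2
```

```bash
python3 -m creep '30 0 1 0 0;30 0 2 0 0;30 0 3 0 0;30 0 4 0 0;30 0 4.5 0 0;30 0 4.5 0 0;30 0 4.5 0.5 0;30 0 4.5 0.5 0;30 0 4.5 0.5 0;60 0 4.5 0.5 0;75 0 4.5 0.5 0;75 0 4.5 0.5 0;75 0 4.5 -3 0;75 0 4.5 -7 0;75 0 4.5 -11 0;75 0 4.5 -14 0;75 0 4.5 -14 0;75 0 4.5 -14 0' 40
python3 - <<'E'
from h import *
st()
im,d=grab_frame("wrist"); cv2.imwrite("pics/23wrist.png",im); W=cloud("wrist",d)
hsv=cv2.cvtColor(im,cv2.COLOR_BGR2HSV)
for n,(lo,hi) in dict(red=((0,120,40),(6,255,255)),green=((50,120,40),(80,255,255)),blue=((100,130,60),(114,255,255))).items():
    m=(cv2.inRange(hsv,lo,hi)>0)&(W[...,2]>80)&(W[...,2]<125); p=W[m]; q=(p[:,:2]-RO)@RM; print(n,len(p),np.percentile(q,[1,50,99],axis=0).round(1).tolist(),"ztop",np.percentile(p[:,2],99).round(1))
im,d=grab_frame("scene"); cv2.imwrite("pics/23scene.png",cv2.resize(im[120:280,270:450],None,fx=4,fy=3.5))
go([465.5,51.6,220],1.44)
E
```

```text
clock: 50.9
eef_pos: [564.4, -155.1, 401.7]
tcp_rot: [3.126, -0.001, -0.128]
contact_force: [-1.3, 0.0, -0.8]
opening: 0.75
t50.9 grasp [ 564.2 -157.5  246.7] rot [ 3.126e+00 -1.000e-03 -1.280e-01] F [-1.3  0.  -0.8] op0.750 q [-0.27  0.29  1.72 -0.02  1.12 -0.13]
red 1164 [[86.8, -164.2], [105.2, -149.5], [122.8, -135.3]] ztop 112.4
green 1111 [[86.2, -201.6], [104.5, -186.2], [122.8, -172.3]] ztop 112.6
blue 1363 [[86.4, -129.3], [104.3, -114.3], [122.9, -100.3]] ztop 112.5
-12.40 -19.27 2.24 -89.9
```

View pics/23wrist.png

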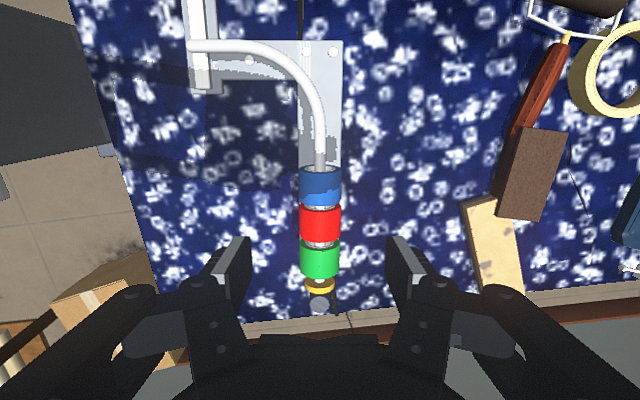

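View pics/23scene.png

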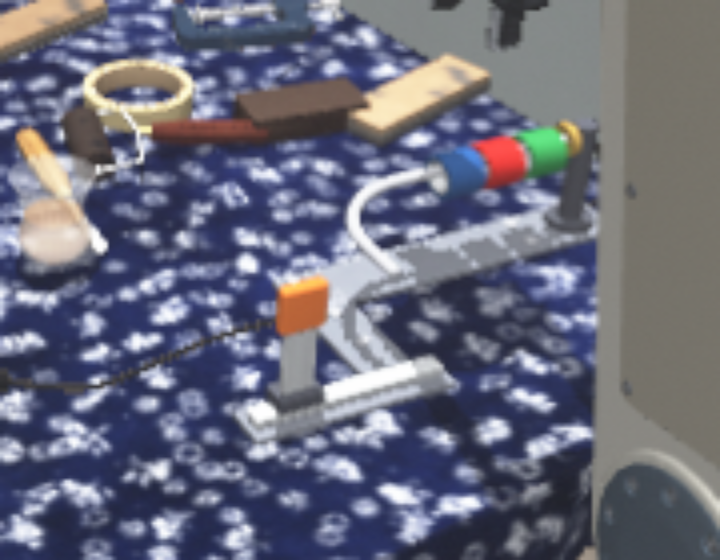

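```bash
python3 -m creep '80 -12.4 -19.3 0 -90;80 -12.4 -19.3 0 -90;80 -12.4 -19.3 0 -90;80 -12.4 -19.3 0 -90;80 -12.4 -19.3 0 -90;80 -12.4 -19.3 0 -90;80 -12.4 -19.3 0 -90;80 -12.4 -19.3 0 -90;80 -12.4 -19.3 0 -90;80 -12.4 -19.3 0 -90;80 -12.4 -19.3 0 -90;80 -12.4 -19.3 2 -90;80 -12.4 -19.3 2.2 -90;80 -12.4 -19.3 2.2 -90;80 -12.4 -19.3 2.2 -90' 40
python3 - <<'E'
from h import *
st()
im,d=grab_frame("wrist"); W=cloud("wrist",d); cv2.imwrite("pics/24wrist.png",im)
p=W.reshape(-1,3); p=p[(p[:,2]>126)&(p[:,2]<140)&(abs(p[:,0]-466)<25)&(abs(p[:,1]-52)<40)]; r=cv2.minAreaRect(p[:,:2].astype(np.float32)); print(r,w2r(r[0]))
go([r[0][0]+1,r[0][1],114],1.44)
E
```

```text
clock: 52.5
eef_pos: [465.6, 51.9, 375.3]
tcp_rot: [-3.138, 0.015, 1.442]
contact_force: [0.1, -0.4, -0.3]
opening: 0.804
t52.5 grasp [464.8  49.7 220.4] rot [-3.138  0.015  1.442] F [ 0.1 -0.4 -0.3] op0.804 q [ 0.11  0.14  1.99 -0.02  1.02 -1.32]
((465.7652893066406, 51.67529296875), (33.37507247924805, 11.44182300567627), 82.73690795898438) [-20.15103699  82.24776919]
0.15 0.14 10.66 0.1
```

View pics/24wrist.png

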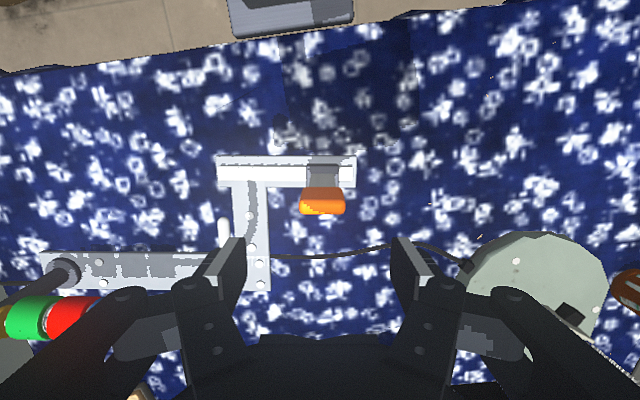

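```bash
python3 -m creep '80 0.15 0.15 4 0;80 0.15 0.15 8 0;80 0.15 0.15 10.6 0;80 0.15 0.15 10.6 0;80 0.15 0.15 10.6 0;20 0.15 0.15 10.6 0;20 0.15 0.15 10.6 0;20 0.15 0.15 10.6 0;20 0.15 0.15 10.6 0;20 0.15 0.15 10.6 0' 40
python3 -m creep '20 -1.5 0 0 0;20 -3 0 0 0;20 -4.5 0 0 0;20 -6 0 0 0;20 -7 0 0 0;20 -7.6 0 0 0;20 -8 0 0 0;20 -8 0 0 0;20 -8 0 0 0' 40
python3 - <<'E'
from h import *
st(); s=sense(); print(w2r(s["eef_pos"]+155*toolR(s)[:,2]))
E
```

```text
clock: 53.55
eef_pos: [467.6, 51.8, 271.2]
tcp_rot: [3.141, 0.014, 1.442]
contact_force: [-1.6, -1.2, 9.0]
opening: 0.393
clock: 54.45
eef_pos: [457.0, -27.7, 271.5]
tcp_rot: [3.142, 0.014, 1.442]
contact_force: [5.1, -2.3, -24.6]
opening: 0.39
t54.5 grasp [456.7 -29.8 116.5] rot [3.142 0.014 1.442] F [  5.1  -2.3 -24.6] op0.390 q [-0.06  0.28  2.1  -0.02  0.76 -1.49]
[-18.48048177   0.24405824]
```

```bash
python3 -m creep '60 0 0 0 0;80 0 0 0 0;80 0 0 0 0;80 0 0 0 0;80 0 0 -4 0;80 0 0 -8 0;80 0 0 -12 0;80 0 0 -15 0;80 -1 -4 -18 0;80 -1 -6 -20 0;80 -1 -6 -20 0;80 -1 -6 -20 0;80 -1 -6 -20 0;80 -1 -6 -20 0' 40
python3 - <<'E'
from h import *
st()
im,d=grab_frame("wrist"); W=cloud("wrist",d); cv2.imwrite("pics/25wrist.png",im)
p=W.reshape(-1,3); p=p[(p[:,2]>126)&(p[:,2]<140)&(abs(p[:,0]-456)<25)&(abs(p[:,1]+28)<40)]; r=cv2.minAreaRect(p[:,:2].astype(np.float32)); print(r,w2r(r[0]))
im,d=grab_frame("top"); W=cloud("top",d); cv2.imwrite("pics/25top.png",cv2.resize(im[120:270,170:450],None,fx=2.8,fy=2.8))
print("ink",W[165,217],"glass",W[145,316])
p=W.reshape(-1,3); p=p[(p[:,2]>126)&(p[:,2]<140)&(abs(p[:,0]-456)<25)&(abs(p[:,1]+28)<40)]; print(len(p))
if len(p): print(w2r(p.mean(0)))
im,d=grab_frame("scene"); cv2.imwrite("pics/25scene.png",cv2.resize(im[120:340,150:450],None,fx=2.66,fy=2.66))
E
```

```text
clock: 55.85
eef_pos: [397.0, -27.2, 470.7]
tcp_rot: [-3.14, 0.014, 1.442]
contact_force: [0.2, -0.6, -0.3]
opening: 0.797
t55.9 grasp [396.4 -29.3 315.7] rot [-3.14   0.014  1.442] F [ 0.2 -0.6 -0.3] op0.797 q [-0.07 -0.08  2.   -0.01  1.23 -1.5 ]
((454.62408447265625, -28.89811134338379), (33.1260986328125, 11.167259216308594), 82.55293273925781) [-20.67182888   0.90940983]
ink [649.82661159 403.65596525  84.6712596 ] glass [720.54749426  83.50174813  50.20857645]
42
[-18.47684628  -0.10022049]
```

View pics/25wrist.png

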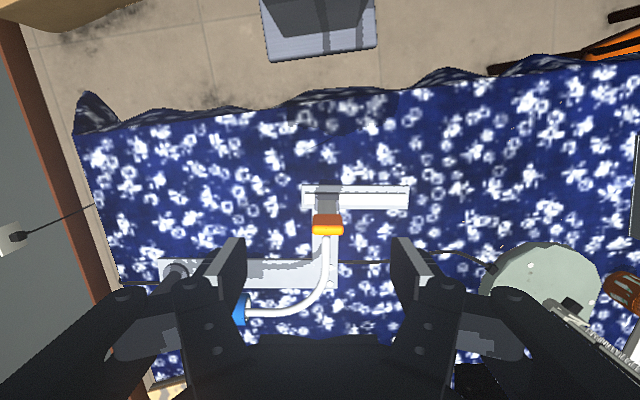

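View pics/25top.png

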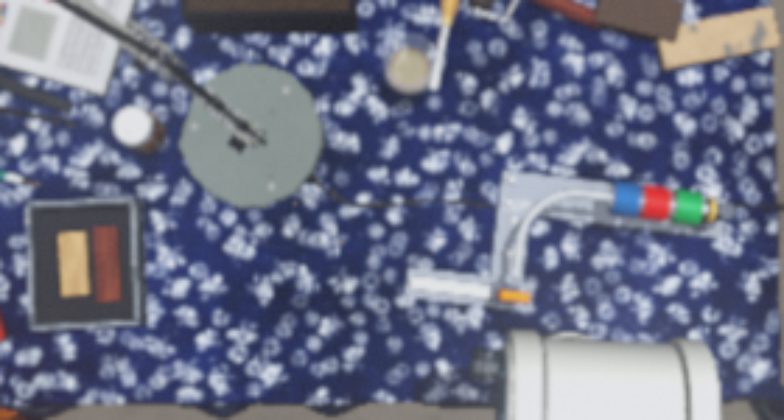

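View pics/25scene.png

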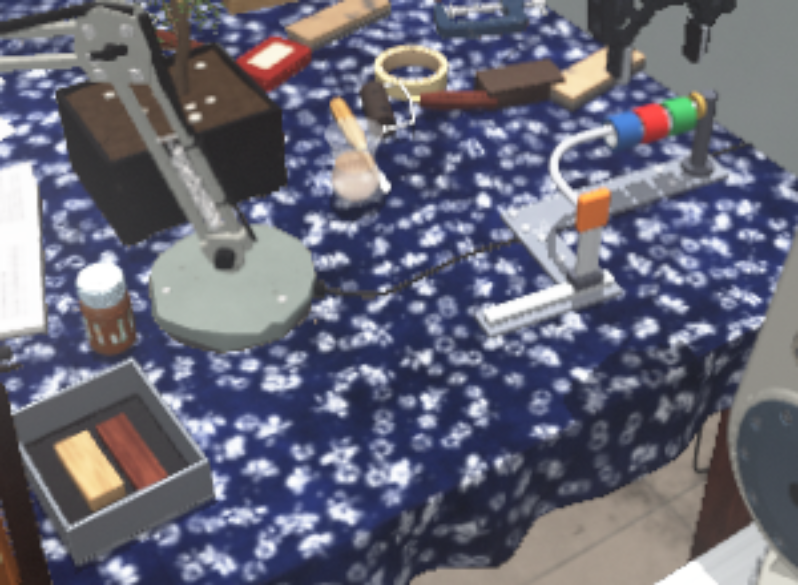

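```bash
python3 -c "
from rig import sign_off
print(sign_off())"
```

```text
the job is handed in; nothing more can be done
None
```

I finished the job and handed it in at about 56 s of the 210 s allowed. `sign_off` gives no verdict, so what follows is from my own last measurements.

- **Offcuts:** both the pale and the dark one lie flat on the floor of the scrap box.
- **Gate opening:** it was opened to about 82 mm, measured from the camera, against the 73 mm needed. I pushed it onto its end stop with about 59 N at the wrist, under the 120 N limit, and it settled back slightly when I let go.
- **Sleeves:** all three were present and went round the bend with no noticeable contact force. After the last one was released they hung at rail y of about -186 (green), -150 (red) and -115 mm (blue). They are within about 1 mm of the rod sideways, with centres about 7 mm below its axis.
- **Gate shut:** it is back at 0 to 1 mm.
- **Glass and bottle:** their camera points match the first picture to within about 1 mm, so neither was disturbed.
- **Arm:** it is raised clear of everything, with no contact force.

Two readings disagreed. The gate's head first measured about 6 mm off fully shut, so it probably started slightly open. The tool also picked up a tilt of about 1° along the way, which I allowed for in the moves.

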